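# Fill the tasting jar and lock its push-and-turn cap

### The job

Put the halva offcut into the leaning tasting jar, then close the jar with its blue push-and-turn cap: set the cap on the neck, press it down against the sprung collar and turn it clockwise until its lugs are caught under the neck lugs, and let go, so that the cap stays locked on. Do not shift the roll of tape or the upright gift box.

Things in the scene. Friction and masses are not known exactly. Their poses are not given: they have to be found in the camera images.
- jar_mouth (a point): centre of the mouth, at rim level, of a white jar fixed in a grey stand, leaning 30 deg from vertical toward the robot. z: jar axis, out of the mouth; x: up the slope, to the rim's highest point (away from the robot); y: level. Bore 84 mm wide, 114 mm deep; neck 92 mm, body 106 mm wide; rim centre 150 mm above the worktop. Angles: counter-clockwise (ccw) seen looking into the mouth, 0 = jar x
- neck_lug (a point): middle of the upper of the two steel lugs that stand out from the neck, 49 mm from the jar axis along jar +x, 6 mm below the rim; jar axes. The other is opposite, at jar -x. Lugs reach 104 mm across, 3 to 9 mm below the rim, and span 27 deg ccw to 24 deg clockwise. Hollow beneath: a ramped lip at the ccw end reaches 12 mm, a stop wall at the clockwise end 20 mm below the rim
- collar (a joint): how far (m) the black spring collar round the neck is pressed down along the jar; 0 = up, its top 10 mm below the rim; at most 0.010, top then 20 mm below the rim. It pushes back with 2 N plus 1 N per mm. The cap's skirt stands on it. With the cap locked it reads about 0.004
- cap_grip (a point): centre of the white grip bar (80 x 16 mm, standing 30 mm above the flat cap top) of the loose blue cap, on the cap's axis, 16 mm above the flat top and 44 mm above the skirt's lower edge. z: up along the axis; x: along the bar. Cap 115 mm wide, 58 mm high with the bar, about 0.12 kg, stands upright on the worktop at the start
- cap_foot (a point): centre of the skirt's lower edge, axes as cap_grip. Skirt 108 mm inside, 24 mm deep. Two inner lugs under the bar's ends, 28 deg wide, 5 mm high, flush with the edge, 96 mm apart. Goes on with the bar 45 to 135 (best 60) deg ccw of jar x; press the edge to 18-20 mm below the rim, turn clockwise to the stop (bar along jar x), let go: it rises to 14 mm below, caught. Unpressed it rides up
- piece_center (a point): centre of the loose beige halva offcut, about 54 mm (x) by 62 mm (y) by 44 mm (z); it stands with its y axis vertical, its x and z axes level, so it is 62 mm tall and is gripped across its 44 mm (z). About 0.18 kg.
- tape: roll of brown tape lying flat, 93 mm wide, 48 mm high, loose; origin at the centre of its underside; leave it alone
- gift_box: upright blue and white carton, 46 x 52 x 150 mm, loose; origin at the centre of its underside; leave it alone
Not all that is in view belongs to the job. Of the things that look like the part that bears cap_grip, the larger one is meant.

How it is judged:
By the outcome, as a careful person would: the job done as asked, in the order asked, and still so for the second after the job is handed in, with the robot touching nothing.
It also fails if it takes over 61 s, if anything falls off the work surface, if the arm or the gripper's body presses on something with over 40 N, if the wrist force passes 120 N, or if a joint passes its speed limit or range.

### The arm

A 6-joint arm with a two-finger parallel gripper is mounted at the origin on a cart in front of the work surface, level with it; the furniture and walls round the work are solid. World frame = base frame: x ahead of the robot, y to its left, z up, the work surface at z = 0. Lengths are in m, angles in rad, forces in N, time in s.
With the tool pointing down it reaches from about 0.35 to 1 m from the base axis. Payload 7.1 kg.
Tool frame: the origin (TCP) lies midway between the tips of the shut fingers; the grasp point (between the pads) lies 19 mm behind it (bot.grip_point_offset is the distance from the TCP to the grasp point, in m); z points along the fingers, y is the direction in which the jaws open and shut (so a half turn about z gives the same grasp; the last joint's range is limited). The gripper opens to 85 mm and grips with 20 to 120 N. Pads are 22 mm wide; open, the fingers measure 114 mm over their backs; the gripper's body (76 mm by 85 mm) begins 54 mm behind the grasp point. The pads swing forward as they close: fully open they stand 13 mm farther back than shut.
Start: joints at [1.17, 0.423, 1.63, -0, 1.089, -0.019], TCP at [0.233, 0.58, 0.231] pointing down, gripper open.
Joint ranges: [-3, 3], [-0.9, 2.11], [0.09, 2.58], [-1.31, 4.45], [0.11, 2.69], [-2.54, 2.54]. Speed limits (rad/s): [2.39, 2.39, 3.01, 3.14, 3.14, 3.14].

### API

Orientations are given as a 3x3 rotation matrix whose columns are the frame's x, y, z axes.
In Python, from cell import bot gives the robot as it stands. The module is installed in compiled form; this text tells all that it offers.
- The arm moves only by the tool step_arm, never from a script. Its argument "motion" is a list of rows, each an object with "fingers": the finger opening in m, from 0 to 0.0854; "dp": the shift along the tool's x, y, z in m, a list of three; "angular": the turn, a rotation vector about the tool's x, y, z in degrees, a list of three. A call has 1 to 5 rows; each row is the pose to reach, as a shift and turn from the pose commanded when the call began, along the tool's axes at that moment; what a row does not reach only later rows make up. A row lasts 1/12 s, in which the tool goes at most 41.7 mm and 7.16 degrees, less where a joint would pass 70% of its speed; a pose out of reach is approached as far as the arm can. A call with a gripper value outside its range is refused whole. The fingers move at their own pace and stop on an object; "force" is the grip in N (left out, the last holds). Time passes only in rows, so rows that repeat a pose let the fingers close. It gives the time, the measured TCP pose, the force and the opening at its end, in the units of the state.
- bot.state(): the state, without advancing time (a new reading comes with each control period).
- bot.read_camera(name): name is "scene" or "top" or "wrist"; returns (picture, depth): 400x640x3 uint8, red, green, blue; 400x640 float32, m along the optical axis (not along the pixel's ray), 0 where there is no reading.
- bot.camera_model(name): a dict with "vfov" (degrees; the focal length in pixels is half the picture's height over the tangent of half this angle, whatever the lens; pixels are square), "cx", "cy" (the principal point, pixels), "camera_from_world" (4x4, takes a point from world to camera coordinates). Camera axes: x right, y down, z forward; pixel columns grow to the right and rows downward; lengths in m; the calibration is good to about 2 mm. The wrist camera is an equidistant fisheye: a pixel r from the principal point sees the ray r / f radians off the axis. A picture is of the moment at which its call begins: read the wrist's pose just before it. camera_model takes no time and is no camera call; for the wrist camera it gives the pose at the moment of the call.
- bot.close_job(): hands the job in, once; it reports no verdict.
Trained networks look in the newest picture that a camera, given by its name, has taken for a name from the list of things; names that differ only in an ending like _2 or _b are one class to them, and where a whole thing is asked for, a point or a joint stands for the part that bears it (a point fixed in the world has none). Each returns a list of dicts, best first, with "p" (0 to 1); they miss things now and then, are a little off and sometimes report something else, mostly with a low value. They report only what shows in the picture. A call takes as long as a camera call. They do not tell look-alikes from the thing itself.
- bot.spot_in(camera, target): "centre" ([column, row] in pixels, amid what is visible of it).
- bot.masks_of(camera, target): "mask" (400x640 bool, what is visible of it) and "centre" ([column, row] in pixels, amid what is visible of it).
The state is a dict: "time_s": time; "joints": joint angles; "joint_velocities": joint speeds; "tau": joint torques, N m; "position": TCP position; "eef_rot": TCP orientation; "wrist_force": force on the tool from outside, world axes, zero at the start; "wrist_torque": the same for the moment, N m; "grip_width": finger opening in m.
Only numpy, scipy, OpenCV 4.12 (cv2) and the standard library are available. Lean on these libraries where they do the work, as an engineer would, in place of code of your own. Each camera call takes 0.05 s, during which the arm holds its last target.

## Working session

There is one attempt and no reset: what is moved stays moved. The work goes in short steps, Python scripts to look and compute and a tool call to move; the robot and the scene stay as the last step left them, time stands still between calls to the robot, and variables do not carry over. Pictures are saved under pics/ and viewed, and the job is handed in when it is done.

Besides the shell and the picture viewer there is one more tool, called by a JSON object that holds its "api" and its "payload". step_arm: Moves the arm, as the interface text tells. Its arguments: {"type":"object","properties":{"motion":{"type":"array"},"force":{"type":"number"}},"required":["motion"]}

```bash
mkdir -p pics; ls; cat > h.py <<'E'
import numpy as np, cv2
from cell import bot
def save(name,fn,scale=1.0):
    im,d=bot.read_camera(name)
    cv2.imwrite('pics/'+fn+'.png',im[:,:,::-1]); np.save('pics/'+fn+'_d.npy',d)
    return im,d
def pts(name,d,M=None):
    m=M or bot.camera_model(name); f=200/np.tan(np.radians(m['vfov'])/2)
    v,u=np.mgrid[0:400,0:640].astype(float)
    x=(u-m['cx'])/f; y=(v-m['cy'])/f
    if name=='wrist':
        r=np.hypot(x,y); k=np.where(r>1e-6,np.tan(np.minimum(r,1.5))/np.maximum(r,1e-6),1); x=x*k;y=y*k
    P=np.stack([x*d,y*d,d],-1)
    T=np.array(m['camera_from_world']); R=T[:3,:3]; t=T[:3,3]
    W=(P-t)@R
    W[d<=0]=np.nan
    return W
E
python3 - <<'E'
from h import *
for n in ['scene','top','wrist']:
    im,d=save(n,n+'0'); m=bot.camera_model(n); print(n,m['vfov'],m['cx'],m['cy'],np.round(m['camera_from_world'],3).tolist())
s=bot.state(); print({k:np.round(v,3).tolist() for k,v in s.items()})
E
```

```text
pics
scene 46.47365225392838 319.2261862754641 196.45592614645966 [[0.694, -0.72, 0.019, -0.314], [-0.342, -0.352, -0.871, 0.326], [0.634, 0.598, -0.491, 0.902], [0.0, 0.0, 0.0, 1.0]]
top 53.09457311906217 319.1955112091212 202.37976922079412 [[-0.018, -1.0, -0.006, 0.078], [-0.987, 0.018, -0.157, 0.543], [0.157, 0.004, -0.988, 1.212], [0.0, 0.0, 0.0, 1.0]]
wrist 65.70646984690485 318.98848746118995 197.0716321840435 [[0.374, 0.927, 0.0, -0.626], [0.891, -0.359, 0.276, -0.035], [0.256, -0.103, -0.961, 0.378], [0.0, 0.0, 0.0, 1.0]]
{'time_s': 0.15, 'joints': [1.17, 0.424, 1.63, -0.0, 1.089, -0.019], 'joint_velocities': [-0.001, -0.002, -0.003, -0.001, 0.0, 0.001], 'tau': [0.0, -55.777, -28.202, 0.0, 0.005, -0.0], 'position': [0.233, 0.58, 0.231], 'eef_rot': [[-0.928, 0.373, -0.0], [0.373, 0.928, -0.001], [0.0, -0.001, -1.0]], 'wrist_force': [0.018, -0.393, 1.378], 'wrist_torque': [0.061, 0.01, 0.007], 'grip_width': 0.085}
```

View pics/scene0.png

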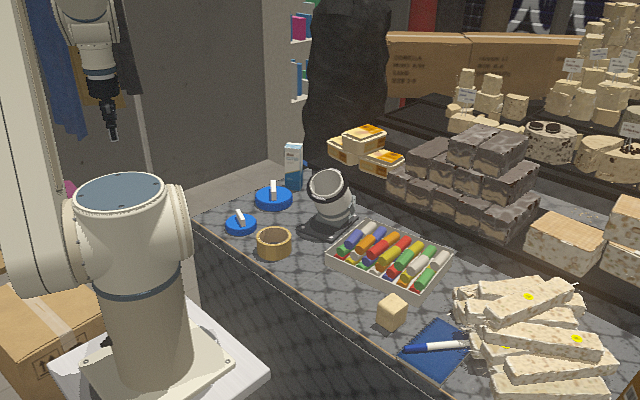

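View pics/top0.png

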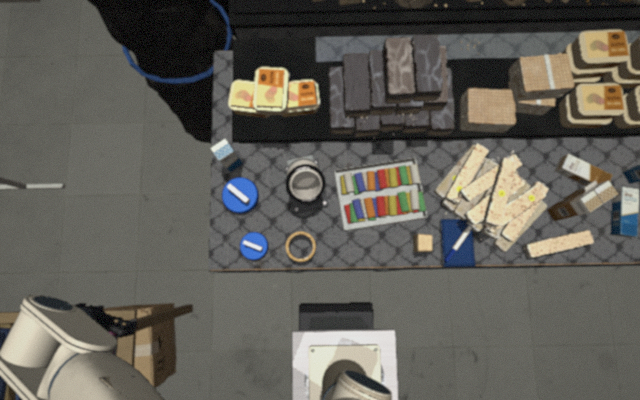

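```bash
python3 - <<'E'
from h import *
for c in ['scene','top']:
    d=np.load(f'pics/{c}0_d.npy'); W=pts(c,d)
    for t in ['cap_grip','piece_center','collar','tape','gift_box','neck_lug','jar_mouth']:
        try: r=bot.masks_of(c,t)
        except Exception as e: print(c,t,e); continue
        for q in r[:4]:
            mk=q['mask']; w=W[mk]; w=w[~np.isnan(w[:,0])]
            print(c,t,round(q['p'],2),np.round(q['centre']),mk.sum(),np.round(np.percentile(w,[2,50,98],axis=0),3).tolist() if len(w) else '')
            np.save(f'pics/m_{c}_{t}_{int(q["centre"][0])}.npy',mk)
E
```

```text
scene cap_grip 0.74 [241. 228.] 604 [[0.373, 0.23, 0.001], [0.406, 0.259, 0.019], [0.453, 0.311, 0.045]]
scene cap_grip 0.63 [272. 195.] 811 [[0.521, 0.261, 0.002], [0.562, 0.299, 0.026], [0.627, 0.367, 0.059]]
scene piece_center 0.79 [391. 312.] 935 [[0.386, -0.277, 0.001], [0.398, -0.26, 0.045], [0.437, -0.231, 0.061]]
scene collar 0.74 [329. 199.] 362 [[0.536, 0.047, -0.0], [0.574, 0.078, 0.129], [0.725, 0.314, 0.165]]
scene collar 0.73 [294. 167.] 807 [[0.659, 0.313, 0.006], [0.676, 0.334, 0.088], [0.712, 0.36, 0.15]]
scene tape 0.55 [274. 243.] 990 [[0.364, 0.079, 0.0], [0.405, 0.119, 0.028], [0.449, 0.165, 0.047]]
scene gift_box 0.77 [291. 167.] 833 [[0.659, 0.313, 0.004], [0.677, 0.333, 0.085], [0.714, 0.359, 0.15]]
scene neck_lug 0.76 [329. 192.] 1926 [[0.54, 0.052, 0.028], [0.601, 0.094, 0.112], [0.658, 0.157, 0.168]]
scene jar_mouth 0.63 [330. 193.] 1872 [[0.54, 0.051, 0.034], [0.601, 0.093, 0.112], [0.654, 0.154, 0.168]]
top cap_grip 0.75 [239. 192.] 1002 [[0.524, 0.267, 0.016], [0.573, 0.317, 0.028], [0.625, 0.371, 0.061]]
top cap_grip 0.65 [225. 157.] 475 [[0.659, 0.318,
[... 186 characters left out ...]
237.] 364 [[0.386, -0.277, -0.004], [0.411, -0.246, 0.056], [0.439, -0.228, 0.063]]
top collar 0.63 [291. 176.] 362 [[0.541, 0.047, -0.001], [0.593, 0.121, 0.144], [0.632, 0.163, 0.169]]
top collar 0.51 [239. 197.] 1049 [[0.524, 0.267, 0.009], [0.574, 0.317, 0.027], [0.628, 0.373, 0.061]]
top tape 0.5 [295. 232.] 278 [[0.366, 0.083, -0.002], [0.414, 0.127, 0.045], [0.452, 0.169, 0.052]]
top gift_box 0.82 [226. 155.] 559 [[0.659, 0.317, -0.001], [0.68, 0.344, 0.143], [0.723, 0.376, 0.153]]
top neck_lug 0.65 [305. 178.] 1393 [[0.542, 0.055, 0.032], [0.608, 0.112, 0.113], [0.669, 0.162, 0.17]]
top jar_mouth 0.83 [306. 180.] 1465 [[0.54, 0.052, 0.012], [0.607, 0.109, 0.112], [0.67, 0.161, 0.17]]
```

The scene and top views show the larger blue cap with its white bar at top px (239,194), the smaller look‑alike at (254,246), the jar at (305,182), the halva at (425,243), the tape at (300,246) and the gift box at (223,153). Next I'll refine the poses from depth.

```bash
cat > fit.py <<'E'
from h import *
from scipy.optimize import least_squares
C=[];K=[];S=[]
for i,c in enumerate(['scene','top']):
    d=np.load(f'pics/{c}0_d.npy'); W=pts(c,d); im=cv2.imread(f'pics/{c}0.png')
    ok=~np.isnan(W[...,0]); C.append(W[ok]);K.append(im[ok].astype(int));S.append(np.full(ok.sum(),i))
C=np.vstack(C);K=np.vstack(K);S=np.hstack(S)
def box(x0,x1,y0,y1,z0,z1): return (C[:,0]>x0)&(C[:,0]<x1)&(C[:,1]>y0)&(C[:,1]<y1)&(C[:,2]>z0)&(C[:,2]<z1)
E
python3 - <<'E'
from fit import *
def rect(m,n):
    for s in (0,1):
        p=C[m&(S==s)]
        if len(p)<6: print(n,s,len(p)); continue
        (c,sz,a)=cv2.minAreaRect((p[:,:2]*1000).astype(np.float32))
        print(n,s,len(p),'rect c',np.round(c,1),'size',np.round(sz,1),'ang',round(a,1),'z',np.round(np.percentile(p[:,2],[5,50,95]),3),'mean',np.round(p.mean(0),4))
rect(box(.5,.64,.25,.385,.047,.075)&(C[:,0]+C[:,1]>0),'bar')
w=K.min(1)
rect(box(.51,.64,.25,.38,.02,.035)&(K[:,0]>K[:,2]+40),'captop')
rect(box(.37,.46,-.3,-.2,.055,.075),'piece top')
rect(box(.37,.46,-.3,-.2,.01,.075),'piece all')
rect(box(.65,.73,.3,.39,.14,.165),'box top')
rect(box(.35,.47,.06,.18,.042,.06),'tape top')
for s in(0,1):
    t=box(.3,.8,-.1,.2,-.02,.02)&(S==s); print('table z',np.median(C[t][:,2]))
E
python3 - <<'E'
import cv2
a=cv2.imread('pics/top0.png')[130:270,210:350]; b=cv2.imread('pics/scene0.png')[150:260,230:370]
cv2.imwrite('pics/ct.png',cv2.resize(a,None,fx=4,fy=4,interpolation=3)); cv2.imwrite('pics/cs.png',cv2.resize(b,None,fx=5,fy=5,interpolation=3))
E
```

```text
bar 0 79 rect c [575.6 314.6] size [80.3 15.2] ang 48.9 z [0.049 0.058 0.061] mean [0.5706 0.31   0.057 ]
bar 1 133 rect c [577.2 321.3] size [79.8 15.7] ang 50.0 z [0.055 0.059 0.062] mean [0.5763 0.3202 0.0585]
captop 0 489 rect c [575.3 316.2] size [112.6 114.8] ang 5.5 z [0.022 0.027 0.029] mean [0.572  0.3108 0.0262]
captop 1 840 rect c [576.3 321.9] size [113.6 110.8] ang 89.9 z [0.023 0.027 0.031] mean [0.5752 0.3196 0.0271]
piece top 0 315 rect c [ 412.  -254.2] size [45.3 52.5] ang 87.9 z [0.055 0.058 0.061] mean [ 0.4115 -0.2533  0.0578]
piece top 1 207 rect c [ 411.7 -251.8] size [44.  52.5] ang 85.8 z [0.055 0.059 0.063] mean [ 0.4128 -0.2494  0.0587]
piece all 0 828 rect c [ 411.6 -254.2] size [45.9 53.7] ang 86.8 z [0.014 0.05  0.06 ] mean [ 0.4034 -0.2585  0.0433]
piece all 1 321 rect c [ 412.6 -251.5] size [47.4 54. ] ang 86.2 z [0.022 0.057 0.062] mean [ 0.412  -0.2475  0.0522]
box top 0 142 rect c [688.1 345.1] size [55.4 52.7] ang 34.6 z [0.141 0.148 0.15 ] mean [0.6864 0.3426 0.1472]
box top 1 284 rect c [689.8 349.6] size [47.2 51.9] ang 33.0 z [0.145 0.149 0.153] mean [0.6893 0.3489 0.149 ]
tape top 0 248 rect c [409.1 124.2] size [92.4 89.8] ang 56.7 z [0.042 0.045 0.048] mean [0.4072 0.1227 0.0454]
tape top 1 201 rect c [407.9 127.7] size [89.5 88.8] ang 89.1 z [0.043 0.047 0.051] mean [0.4091 0.1279 0.0468]
table z -0.0006208043488530068
table z -0.000288969184532118
```

View pics/ct.png

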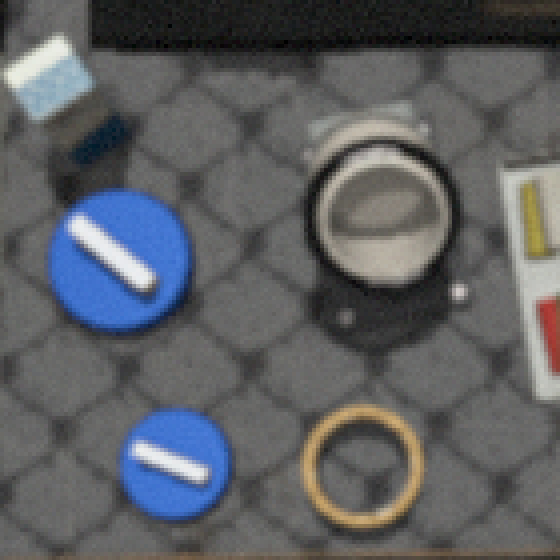

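View pics/cs.png

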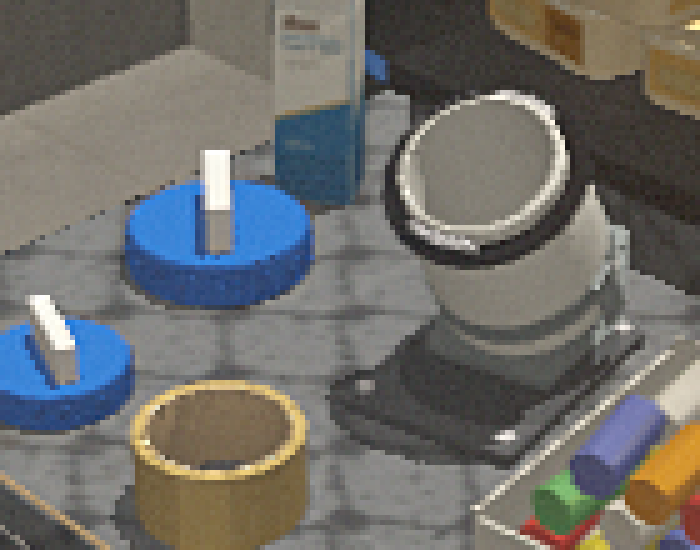

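```bash
cat > jarfit.py <<'E'
from fit import *
def jf(C,S,K,s=None):
    b=(C[:,0]>.5)&(C[:,0]<.72)&(C[:,1]>.02)&(C[:,1]<.2)&(C[:,2]>.04)&(C[:,2]<.19)
    if s is not None: b&=(S==s)
    p=C[b]
    def res(q,full=False,off=0):
        x,y,psi,th=q; z=.15
        a=np.array([-np.sin(th)*np.cos(psi),-np.sin(th)*np.sin(psi),np.cos(th)])
        r=p-np.array([x,y,z]); h=r@a; rad=np.linalg.norm(r-np.outer(h,a),axis=1)
        d1=np.where((h<0.005)&(h>-.115),np.abs(rad-.042),.05)
        d2=np.where(h<-.032,np.abs(rad-.053),.05)
        d3=np.where((rad>.041)&(rad<.047),np.abs(h),.05)
        d=np.minimum(np.minimum(d1,d2),d3)
        return (d,h,rad) if full else np.minimum(d,.012)
    best=None
    for x0 in (.57,.59,.6):
        for psi0 in (-.3,0,.3):
            r=least_squares(res,[x0,.105,psi0,np.radians(30)],loss='soft_l1',f_scale=.003,diff_step=1e-4)
            if best is None or r.cost<best.cost: best=r
    d,h,rad=res(best.x,True)
    return best.x,best.cost,len(p),np.mean(d<.004)
if __name__=='__main__':
    for s in (0,1,None):
        q,c,n,f=jf(C,S,K,s); print(s,np.round(q[:2],4),np.degrees(q[2:]).round(2),c,n,f)
E
python3 jarfit.py
```

```text
0 [0.579  0.1006] [12.61 31.51] 0.011857119699510102 1837 0.7158410451823626
1 [0.5809 0.1057] [11.22 29.38] 0.014786188229281107 1343 0.5405807892777365
None [0.5798 0.1016] [12.89 30.63] 0.027603906534555626 3180 0.630817610062893
```

```bash
cat >> h.py <<'E'
from scipy.spatial.transform import Rotation as Ro
def down(deg):  # tool down, y axis at deg (world)
    a=np.radians(deg); y=np.array([np.cos(a),np.sin(a),0]); z=np.array([0,0,-1.]); return np.column_stack([np.cross(y,z),y,z])
def plan(p,R,lab=''):
    s=bot.state(); R0=np.array(s['eef_rot']); dp=R0.T@(np.array(p)-s['position']); a=Ro.from_matrix(R0.T@R).as_rotvec(degrees=True)
    print(lab,'dp',np.round(dp,4).tolist(),'ang',np.round(a,2).tolist(),'rows',max(np.linalg.norm(dp)/.0417,np.linalg.norm(a)/7.16).round(1))
E
python3 - <<'E'
from h import *
plan([.42,.25,.33],down(80)); M=np.array(bot.camera_model('wrist')['camera_from_world']); print(-M[:3,:3].T@M[:3,3])
E
```

```text
dp [-0.2966, -0.2365, -0.0987] ang [0.0, 0.0, -11.88] rows 9.4
[0.16850544 0.60700296 0.37383769]
```

View pics/wrist0.png

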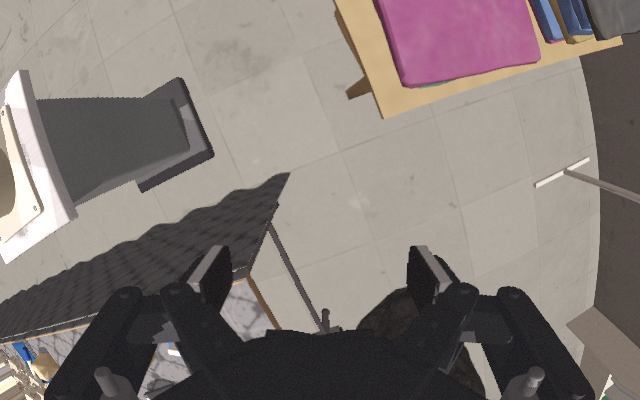

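```bash
python3 - <<'E'
from h import *
plan([.50,.30,.30],down(80))
E
```

```text
dp [-0.3522, -0.1603, -0.0687] ang [0.0, 0.0, -11.88] rows 9.4
```

{"api": "step_arm", "payload": {"motion": [{"fingers":0.085,"dp":[-0.041,-0.018,-0.008],"angular":[0,0,-1]},{"fingers":0.085,"dp":[-0.08,-0.036,-0.016],"angular":[0,0,-3]},{"fingers":0.085,"dp":[-0.12,-0.053,-0.024],"angular":[0,0,-5]},{"fingers":0.085,"dp":[-0.155,-0.07,-0.03],"angular":[0,0,-6]},{"fingers":0.085,"dp":[-0.19,-0.087,-0.037],"angular":[0,0,-7]}]}}

```text
time_s: 1.27
position: [0.3751, 0.4299, 0.268]
eef_rot: [[-0.967, 0.255, 0.0], [0.255, 0.967, 0.0], [-0.0, 0.0, -1.0]]
wrist_force: [0.3, 0.7, -0.1]
grip_width: 0.0847
```

{"api": "step_arm", "payload": {"motion": [{"fingers":0.085,"dp":[-0.16,-0.055,-0.032],"angular":[0,0,-5]},{"fingers":0.085,"dp":[-0.16,-0.055,-0.032],"angular":[0,0,-5]},{"fingers":0.085,"dp":[-0.16,-0.055,-0.032],"angular":[0,0,-5]},{"fingers":0.085,"dp":[-0.16,-0.055,-0.032],"angular":[0,0,-5]},{"fingers":0.085,"dp":[-0.16,-0.055,-0.032],"angular":[0,0,-5]}]}}

```text
time_s: 1.68
position: [0.52, 0.3339, 0.3014]
eef_rot: [[-0.984, 0.176, 0.005], [0.176, 0.984, 0.001], [-0.004, 0.001, -1.0]]
wrist_force: [-0.1, 0.2, -0.3]
grip_width: 0.0847
```

```bash
python3 - <<'E'
from h import *
M=bot.camera_model('wrist')
im,d=save('wrist','w1'); W=pts('wrist',d,M); np.save('pics/w1_W.npy',W)
s=bot.state(); print(s['time_s'],s['position'],s['wrist_force'])
def rect(m,n):
    p=W[m]; (c,sz,a)=cv2.minAreaRect((p[:,:2]*1000).astype(np.float32)); print(n,len(p),np.round(c,1),np.round(sz,1),round(a,1),np.percentile(p[:,2],[5,50,95]).round(4))
b=lambda x0,x1,y0,y1,z0,z1:(W[...,0]>x0)&(W[...,0]<x1)&(W[...,1]>y0)&(W[...,1]<y1)&(W[...,2]>z0)&(W[...,2]<z1)
rect(b(.5,.64,.25,.385,.047,.075),'bar')
rect(b(.5,.64,.25,.39,.02,.035)&(im[...,2].astype(int)>im[...,0]+40),'cap')
rect(b(.65,.73,.3,.39,.14,.165),'gift')
E
```

```text
1.7333 [0.51836924 0.33479537 0.30069339] [-0.24642806 -0.43389812  1.09488781]
bar 808 [578.4 323. ] [80.8 17.6] 49.6 [0.0506 0.0595 0.0611]
cap 3868 [578.1 323.1] [113.5 114.5] 57.1 [0.0253 0.0278 0.0293]
gift 1382 [691.2 351.1] [48.1 52.5] 33.7 [0.1426 0.1499 0.1511]
```

View pics/w1.png

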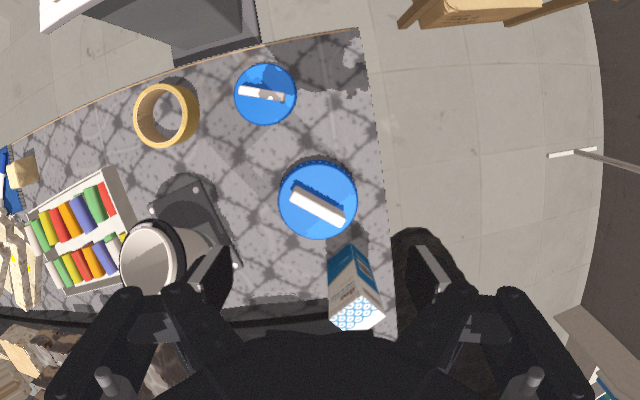

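```bash
cat > wj.py <<'E'
import sys
from jarfit import *
W=np.load(f'pics/{sys.argv[1]}_W.npy'); ok=~np.isnan(W[...,0]); P=W[ok]
q,c,n,f=jf(P,np.zeros(len(P)),None); print(np.round(q[:2],4),np.degrees(q[2:]).round(2),c,n,f)
E
python3 wj.py w1
python3 - <<'E'
from h import *
psi=np.radians(12);th=np.radians(30); a=np.array([-np.sin(th)*np.cos(psi),-np.sin(th)*np.sin(psi),np.cos(th)])
jx=np.array([np.cos(th)*np.cos(psi),np.cos(th)*np.sin(psi),np.sin(th)])
z=-a; x=-jx; y=np.cross(z,x); R=np.column_stack([x,y,z])
c=np.array([.580,.103,.15])
plan(c+.13*a,R)
E
```

```text
[0.5768 0.1091] [ 6.56 32.59] 0.023798286334726842 4767 0.7900146842878121
 dp [-0.0411, -0.2419, 0.0379] ang [-5.76, -29.46, -21.63] rows 6.0
```

{"api": "step_arm", "payload": {"motion": [{"fingers":0.085,"dp":[-0.04,-0.24,0.038],"angular":[-5.8,-29.5,-21.6]},{"fingers":0.085,"dp":[-0.04,-0.24,0.038],"angular":[-5.8,-29.5,-21.6]},{"fingers":0.085,"dp":[-0.04,-0.24,0.038],"angular":[-5.8,-29.5,-21.6]},{"fingers":0.085,"dp":[-0.04,-0.24,0.038],"angular":[-5.8,-29.5,-21.6]},{"fingers":0.085,"dp":[-0.04,-0.24,0.038],"angular":[-5.8,-29.5,-21.6]}]}}

```text
time_s: 2.15
position: [0.5107, 0.1398, 0.2677]
eef_rot: [[-0.87, -0.191, 0.456], [-0.165, 0.982, 0.096], [-0.466, 0.009, -0.885]]
wrist_force: [1.0, 0.9, -1.2]
grip_width: 0.0848
```

```bash
cat > shot.py <<'E'
import sys
from h import *
M=bot.camera_model('wrist')
im,d=save('wrist',sys.argv[1]); W=pts('wrist',d,M); np.save(f'pics/{sys.argv[1]}_W.npy',W)
s=bot.state(); print(round(s['time_s'],2),np.round(s['position'],4),np.round(s['wrist_force'],1))
E
python3 shot.py w2; python3 wj.py w2
```

```text
2.2 [0.5069 0.1351 0.2641] [-6.1 -2.6 -3.3]
[0.5788 0.1068] [22.7  22.73] 0.12619841683860958 10693 0.43505096792294023
```

View pics/w2.png

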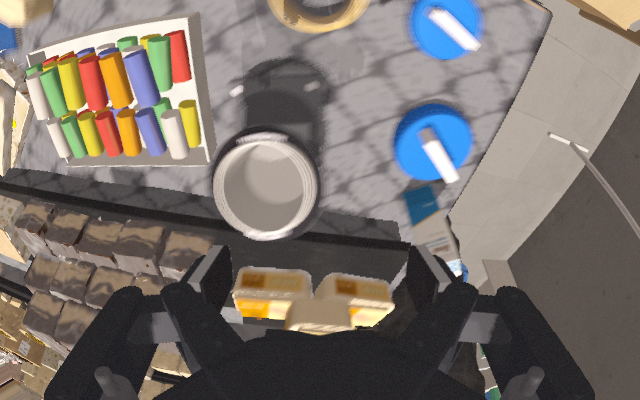

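The wrist view shows the mouth at about (265,187), with its two steel lugs at (262,137) and (265,236). The arm was still moving when I took it, so I'll finish the move and shoot again.

```bash
cat >> h.py <<'E'
def jar(psi,th,c=(.579,.103,.15)):
    psi=np.radians(psi);th=np.radians(th); a=np.array([-np.sin(th)*np.cos(psi),-np.sin(th)*np.sin(psi),np.cos(th)])
    jx=np.array([np.cos(th)*np.cos(psi),np.cos(th)*np.sin(psi),np.sin(th)]); return np.array(c),np.column_stack([jx,np.cross(a,jx),a])
def tool_at(J,phi=180):  # tool x at angle phi ccw from jar x, tool z=-jar z
    p=np.radians(phi); x=np.cos(p)*J[:,0]+np.sin(p)*J[:,1]; z=-J[:,2]; return np.column_stack([x,np.cross(z,x),z])
E
python3 - <<'E'
from h import *
c,J=jar(11,30); plan(c+.12*J[:,2],tool_at(J))
E
```

```text
dp [0.0006, -0.0454, 0.0109] ang [0.36, -2.47, 0.13] rows 1.1
```

{"api": "step_arm", "payload": {"motion": [{"fingers":0.085,"dp":[0.0,-0.04,0.011],"angular":[0.4,-2.5,0]},{"fingers":0.085,"dp":[0.0,-0.04,0.011],"angular":[0.4,-2.5,0]},{"fingers":0.085,"dp":[0.0,-0.04,0.011],"angular":[0.4,-2.5,0]},{"fingers":0.085,"dp":[0.0,-0.04,0.011],"angular":[0.4,-2.5,0]}]}}

```text
time_s: 2.53
position: [0.5258, 0.1034, 0.2584]
eef_rot: [[-0.852, -0.182, 0.491], [-0.155, 0.983, 0.096], [-0.5, 0.006, -0.866]]
wrist_force: [-0.6, 0.4, 0.9]
grip_width: 0.0851
```

```bash
python3 shot.py w3; python3 wj.py w3; python3 - <<'E'
from h import *
print(bot.state()['eef_rot'])
im=cv2.imread('pics/w3.png')[80:300,170:400]; cv2.imwrite('pics/w3c.png',cv2.resize(im,None,fx=2.6,fy=2.6,interpolation=3))
for t in ['neck_lug','jar_mouth']: print(t,[(round(q['p'],2),np.round(q['centre'],1)) for q in bot.spot_in('wrist',t)[:3]])
E
```

```text
2.58 [0.526  0.104  0.2586] [-0.2  0.7  0.4]
[0.5788 0.106 ] [15.79 21.11] 0.1449384053015767 11964 0.4246907388833166
[[-0.85142951 -0.183403    0.49135643]
 [-0.15588143  0.98302052  0.09680725]
 [-0.50076819  0.00583121 -0.86556179]]
neck_lug [(0.64, array([304.5, 175.4]))]
jar_mouth [(0.89, array([307.3, 177.4]))]
```

View pics/w3c.png

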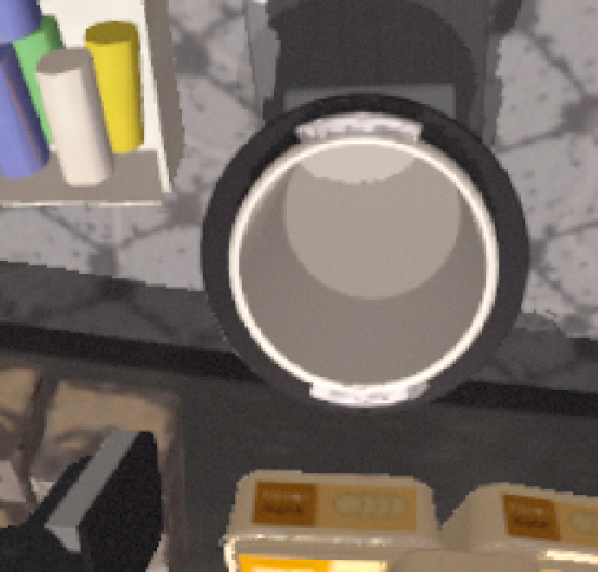

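```bash
cat > rim.py <<'E'
import sys
from h import *
W=np.load(f'pics/{sys.argv[1]}_W.npy'); im=cv2.imread(f'pics/{sys.argv[1]}.png').astype(int)
c,J=jar(11,30)
for it in range(8):
    L=(W-c)@J; rad=np.hypot(L[...,0],L[...,1])
    m=(im.min(2)>185)&(rad>.040)&(rad<.0475)&(np.abs(L[...,2])<.0035)
    P=W[m]; P0=P.mean(0); n=np.linalg.svd(P-P0)[2][2]; n*=np.sign(n[2])
    # circle in plane
    e1=np.array([1,0,0.])-n*n[0]; e1/=np.linalg.norm(e1); e2=np.cross(n,e1)
    u=(P-P0)@e1; v=(P-P0)@e2
    s=np.linalg.lstsq(np.c_[u,v,np.ones_like(u)],u*u+v*v,rcond=None)[0]; cc=P0+e1*s[0]/2+e2*s[1]/2; r=np.sqrt(s[2]+(s[0]**2+s[1]**2)/4)
    th=np.degrees(np.arccos(n[2])); psi=np.degrees(np.arctan2(-n[1],-n[0])); c,J=jar(psi,th,cc)
print(m.sum(),'centre',np.round(cc,4),'r',r.round(4),'psi',psi.round(2),'tilt',th.round(2),'rms',np.std((P-P0)@n).round(5))
# bottom
L=(W-c)@J; rad=np.hypot(L[...,0],L[...,1]); print('floor depth',np.percentile(L[...,2][(rad<.03)&(L[...,2]<-.08)],[5,25,50,75,95]).round(4))
E
python3 rim.py w3
```

```text
970 centre [0.5823 0.1063 0.1501] r 0.0439 psi 11.93 tilt 29.26 rms 0.00104
floor depth [-0.1149 -0.114  -0.1135 -0.1129 -0.1122]
```

```bash
python3 - <<'E'
from h import *
plan([.412,-.252,.18],down(87))
E
```

```text
dp [0.1925, -0.3296, -0.0226] ang [3.89, 29.89, 13.24] rows 9.2
```

{"api": "step_arm", "payload": {"motion": [{"fingers":0.085,"dp":[0.02,-0.036,-0.01],"angular":[0,4,2]},{"fingers":0.085,"dp":[0.04,-0.07,-0.02],"angular":[0.5,8,3.5]},{"fingers":0.085,"dp":[0.06,-0.106,-0.02],"angular":[1,12,5]},{"fingers":0.085,"dp":[0.082,-0.14,-0.02],"angular":[1.5,16,7]},{"fingers":0.085,"dp":[0.1,-0.175,-0.02],"angular":[2,19,8.4]}]}}

```text
time_s: 3.1
position: [0.4629, -0.0872, 0.2251]
eef_rot: [[-0.982, -0.035, 0.186], [-0.03, 0.999, 0.03], [-0.187, 0.024, -0.982]]
wrist_force: [1.4, 0.1, -0.6]
grip_width: 0.085
```

```bash
python3 - <<'E'
from h import *
plan([.412,-.252,.18],down(87))
E
```

```text
dp [0.0634, -0.1639, 0.0299] ang [1.83, 10.72, 4.89] rows 4.3
```

{"api": "step_arm", "payload": {"motion": [{"fingers":0.085,"dp":[0.063,-0.162,0.03],"angular":[1.8,10.7,4.9]},{"fingers":0.085,"dp":[0.063,-0.162,0.03],"angular":[1.8,10.7,4.9]},{"fingers":0.085,"dp":[0.063,-0.162,0.03],"angular":[1.8,10.7,4.9]},{"fingers":0.085,"dp":[0.063,-0.162,0.03],"angular":[1.8,10.7,4.9]},{"fingers":0.085,"dp":[0.063,-0.162,0.03],"angular":[1.8,10.7,4.9]}]}}

```text
time_s: 3.52
position: [0.4118, -0.2527, 0.1782]
eef_rot: [[-0.999, 0.054, 0.001], [0.054, 0.999, -0.0], [-0.001, -0.0, -1.0]]
wrist_force: [-0.4, 0.5, -0.4]
grip_width: 0.0846
```

```bash
python3 shot.py w4; python3 - <<'E'
from h import *
W=np.load('pics/w4_W.npy')
m=(W[...,0]>.36)&(W[...,0]<.46)&(W[...,1]>-.3)&(W[...,1]<-.2)&(W[...,2]<.08)
for lo in (.055,.02):
    p=W[m&(W[...,2]>lo)]; print(cv2.minAreaRect((p[:,:2]*1000).astype(np.float32)),len(p),np.percentile(p[:,2],[50,95]))
print(np.round(bot.state()['eef_rot'],3).tolist(),bot.grip_point_offset)
E
```

```text
3.57 [ 0.4118 -0.2521  0.1783] [ 0.6 -1.1 -1.1]
((414.7763366699219, -252.45166015625), (44.14222717285156, 52.84408950805664), 87.71784210205078) 2600 [0.05865082 0.06159227]
((413.72607421875, -251.2457275390625), (45.31978988647461, 54.533851623535156), 85.69632720947266) 3026 [0.0581123  0.06151595]
[[-0.998, 0.055, 0.001], [0.055, 0.998, 0.0], [-0.001, 0.0, -1.0]] 0.0187
```

View pics/w4.png

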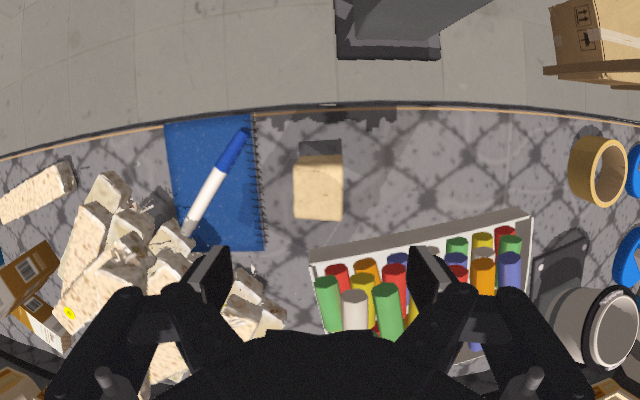

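```bash
python3 - <<'E'
from h import *
W=np.load('pics/w4_W.npy')
for u,v in [(318,264),(310,262),(330,262),(222,195),(250,130)]: print(u,v,W[v,u].round(3))
plan([.414,-.252,.030],down(87))
E
```

```text
318 264 [ 0.496 -0.257  0.037]
310 262 [ 0.494 -0.265  0.036]
330 262 [ 0.495 -0.245  0.036]
222 195 [ 0.424 -0.356  0.011]
250 130 [ 0.357 -0.318  0.013]
 dp [-0.0021, 0.0002, 0.1483] ang [0.02, 0.04, -0.17] rows 3.6
```

{"api": "step_arm", "payload": {"motion": [{"fingers":0.085,"dp":[-0.002,0,0.04],"angular":[0,0,0]},{"fingers":0.085,"dp":[-0.002,0,0.08],"angular":[0,0,0]},{"fingers":0.085,"dp":[-0.002,0,0.115],"angular":[0,0,0]},{"fingers":0.085,"dp":[-0.002,0,0.138],"angular":[0,0,0]},{"fingers":0.085,"dp":[-0.002,0,0.148],"angular":[0,0,0]}]}}

```text
time_s: 3.98
position: [0.4141, -0.2473, 0.0289]
eef_rot: [[-0.999, 0.051, -0.001], [0.051, 0.999, 0.003], [0.002, 0.003, -1.0]]
wrist_force: [-1.2, 0.8, 0.4]
grip_width: 0.0849
```

{"api": "step_arm", "payload": {"motion": [{"fingers":0.03,"dp":[0,0,0],"angular":[0,0,0]},{"fingers":0.03,"dp":[0,0,0],"angular":[0,0,0]},{"fingers":0.03,"dp":[0,0,0],"angular":[0,0,0]},{"fingers":0.03,"dp":[0,0,0],"angular":[0,0,0]},{"fingers":0.03,"dp":[0,0,0],"angular":[0,0,0]}], "force": 40}}

```text
time_s: 4.4
position: [0.4161, -0.2501, 0.0332]
eef_rot: [[-0.999, 0.053, 0.005], [0.053, 0.999, -0.001], [-0.005, -0.001, -1.0]]
wrist_force: [0.5, 1.6, 7.9]
grip_width: 0.0429
```

{"api": "step_arm", "payload": {"motion": [{"fingers":0.03,"dp":[0,0,0],"angular":[0,0,0]},{"fingers":0.03,"dp":[0,0,-0.02],"angular":[0,0,0]},{"fingers":0.03,"dp":[0,0,-0.05],"angular":[0,0,0]},{"fingers":0.03,"dp":[0,0,-0.08],"angular":[0,0,0]},{"fingers":0.03,"dp":[0,0,-0.12],"angular":[0,0,0]}]}}

```text
time_s: 4.82
position: [0.4132, -0.249, 0.1521]
eef_rot: [[-0.999, 0.053, 0.0], [0.053, 0.999, 0.002], [0.0, 0.002, -1.0]]
wrist_force: [-0.6, -0.2, -1.2]
grip_width: 0.0431
```

```bash
python3 shot.py w5; python3 - <<'E'
from h import *
print(bot.state()['grip_width'])
c,J=jar(11.5,30,(.582,.1063,.15))
for k in (.10,):plan(c+k*J[:,2],tool_at(J))
E
```

```text
4.87 [ 0.4172 -0.2515  0.1598] [ 2.2 -1.1  3.6]
0.04321382040234745
 dp [-0.0979, 0.3532, -0.0772] ang [-4.1, -29.28, -14.14] rows 9.0
```

View pics/w5.png

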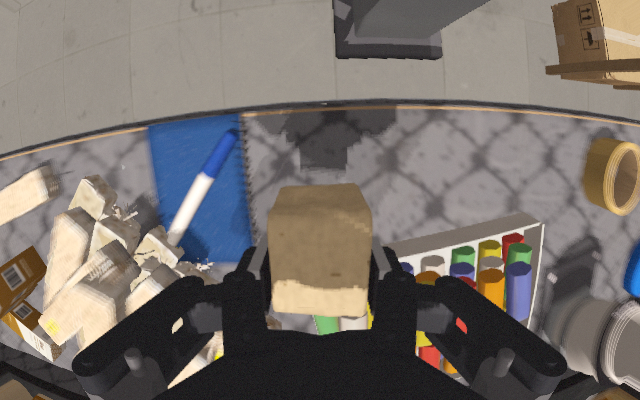

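{"api": "step_arm", "payload": {"motion": [{"fingers":0.03,"dp":[-0.01,0.03,-0.025],"angular":[0,-3,-1.5]},{"fingers":0.03,"dp":[-0.02,0.065,-0.045],"angular":[-0.5,-6,-3]},{"fingers":0.03,"dp":[-0.03,0.1,-0.06],"angular":[-1,-9,-4.5]},{"fingers":0.03,"dp":[-0.04,0.14,-0.07],"angular":[-1.5,-12,-6]},{"fingers":0.03,"dp":[-0.05,0.18,-0.08],"angular":[-2,-15,-7]}]}}

```text
time_s: 5.28
position: [0.4737, -0.0728, 0.2332]
eef_rot: [[-0.961, -0.072, 0.265], [-0.065, 0.997, 0.037], [-0.267, 0.019, -0.963]]
wrist_force: [0.9, 0.2, -0.9]
grip_width: 0.0435
```

```bash
python3 - <<'E'
from h import *
c,J=jar(11.5,30,(.582,.1063,.15))
plan(c+.1*J[:,2],tool_at(J))
E
```

```text
dp [-0.0688, 0.1644, 0.0188] ang [-1.87, -14.4, -7.22] rows 4.3
```

{"api": "step_arm", "payload": {"motion": [{"fingers":0.03,"dp":[-0.069,0.164,0.019],"angular":[-1.9,-14.4,-7.2]},{"fingers":0.03,"dp":[-0.069,0.164,0.019],"angular":[-1.9,-14.4,-7.2]},{"fingers":0.03,"dp":[-0.069,0.164,0.019],"angular":[-1.9,-14.4,-7.2]},{"fingers":0.03,"dp":[-0.069,0.164,0.019],"angular":[-1.9,-14.4,-7.2]},{"fingers":0.03,"dp":[-0.069,0.164,0.019],"angular":[-1.9,-14.4,-7.2]}]}}

```text
time_s: 5.7
position: [0.533, 0.0974, 0.2351]
eef_rot: [[-0.85, -0.201, 0.487], [-0.173, 0.98, 0.101], [-0.497, 0.002, -0.868]]
wrist_force: [0.2, -1.2, -0.0]
grip_width: 0.0428
```

```bash
python3 shot.py w6; python3 rim.py w6; python3 - <<'E'
from h import *
s=bot.state(); W=np.load('pics/w6_W.npy'); im=cv2.imread('pics/w6.png').astype(int)
L=(W-s['position'])@np.array(s['eef_rot'])
m=(np.abs(L[...,0])<.04)&(np.abs(L[...,1])<.021)&(L[...,2]>-.03)&(L[...,2]<.045)
for ax in range(3): print(np.percentile(L[m][:,ax],[1,50,99]).round(4))
c,J=jar(11.5,30,(.582,.1063,.15)); plan(c+.1*J[:,2],tool_at(J))
E
```

```text
5.75 [0.5345 0.0988 0.2357] [ 2.9  0.6 -0.2]
191 centre [0.5824 0.1082 0.1498] r 0.0434 psi 11.18 tilt 28.34 rms 0.00075
floor depth [-0.1145 -0.1137 -0.1131 -0.1126 -0.1118]
[-0.0182  0.0147  0.031 ]
[-0.0206  0.0005  0.0205]
[-0.0284 -0.0253  0.0236]
 dp [0.0012, -0.0021, -0.0018] ang [0.16, -0.08, 0.05] rows 0.1
```

View pics/w6.png

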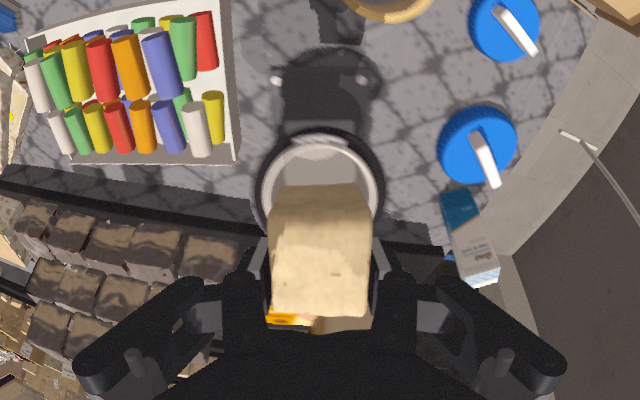

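```bash
python3 - <<'E'
from h import *
c,J=jar(11.5,30,(.582,.1068,.15)); T=tool_at(J)
plan(c+.035*J[:,2]-.003*T[:,0],T); plan(c-.005*J[:,2]-.003*T[:,0],T)
E
```

```text
dp [-0.0019, -0.0018, 0.0633] ang [0.16, -0.08, 0.05] rows 1.5
 dp [-0.002, -0.0019, 0.1033] ang [0.16, -0.08, 0.05] rows 2.5
```

{"api": "step_arm", "payload": {"motion": [{"fingers":0.03,"dp":[-0.002,-0.002,0.03],"angular":[0,0,0]},{"fingers":0.03,"dp":[-0.002,-0.002,0.06],"angular":[0,0,0]},{"fingers":0.03,"dp":[-0.002,-0.002,0.08],"angular":[0,0,0]},{"fingers":0.03,"dp":[-0.002,-0.002,0.095],"angular":[0,0,0]},{"fingers":0.03,"dp":[-0.002,-0.002,0.103],"angular":[0,0,0]}]}}

```text
time_s: 6.17
position: [0.5849, 0.1033, 0.1443]
eef_rot: [[-0.852, -0.199, 0.484], [-0.172, 0.98, 0.1], [-0.494, 0.002, -0.869]]
wrist_force: [0.2, -0.2, -0.9]
grip_width: 0.0428
```

{"api": "step_arm", "payload": {"motion": [{"fingers":0.03,"dp":[0,0,0],"angular":[0,0,0]},{"fingers":0.052,"dp":[0,0,0],"angular":[0,0,0]},{"fingers":0.052,"dp":[0,0,0],"angular":[0,0,0]},{"fingers":0.052,"dp":[0,0,0],"angular":[0,0,0]},{"fingers":0.052,"dp":[0,0,0],"angular":[0,0,0]}]}}

```text
time_s: 6.58
position: [0.5853, 0.1033, 0.147]
eef_rot: [[-0.85, -0.199, 0.487], [-0.172, 0.98, 0.1], [-0.497, 0.001, -0.868]]
wrist_force: [0.8, 0.4, 0.7]
grip_width: 0.052
```

{"api": "step_arm", "payload": {"motion": [{"fingers":0.052,"dp":[0,0,-0.04],"angular":[0,0,0]},{"fingers":0.06,"dp":[0,0,-0.08],"angular":[0,0,0]},{"fingers":0.06,"dp":[0,0,-0.12],"angular":[0,0,0]},{"fingers":0.06,"dp":[0,0,-0.12],"angular":[0,0,0]},{"fingers":0.06,"dp":[0,0,-0.12],"angular":[0,0,0]}]}}

```text
time_s: 7.0
position: [0.5274, 0.0914, 0.2535]
eef_rot: [[-0.848, -0.199, 0.491], [-0.172, 0.98, 0.101], [-0.502, 0.001, -0.865]]
wrist_force: [0.1, 1.5, -0.4]
grip_width: 0.0597
```

```bash
python3 shot.py w7; python3 rim.py w7
```

```text
7.05 [0.527  0.0913 0.2516] [-0.  -0.6 -0.8]
1045 centre [0.5817 0.106  0.1498] r 0.0437 psi 11.87 tilt 29.53 rms 0.00099
floor depth [-0.1149 -0.1143 -0.1137 -0.1132 -0.1124]
```

View pics/w7.png

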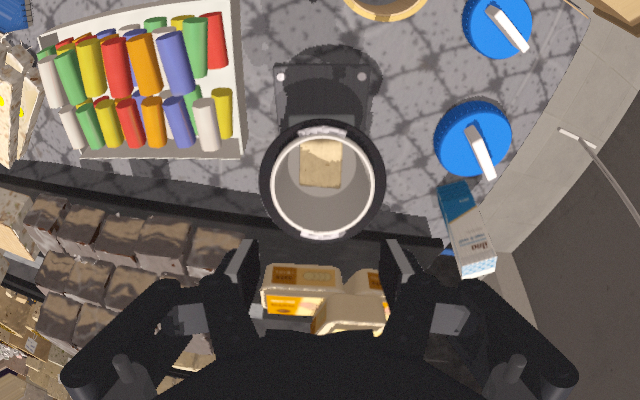

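The halva lies at the bottom of the jar at px (320,163). Now I'll go over to the cap.

```bash
python3 - <<'E'
from h import *
print(np.round(bot.state()['joints'],2))
plan([.575,.315,.21],down(139.6))
E
```

```text
[ 0.13  0.09  2.15  0.1   0.39 -1.72]
 dp [-0.0585, 0.2096, 0.0819] ang [-9.87, 28.82, -37.25] rows 6.7
```

```bash
python3 - <<'E'
from h import *
plan([.53,.17,.27],down(80))
E
```

```text
dp [-0.0253, 0.0765, -0.0066] ang [5.68, 29.54, 20.98] rows 5.1
```

{"api": "step_arm", "payload": {"motion": [{"fingers":0.06,"dp":[-0.025,0.076,-0.007],"angular":[5.7,29.5,21]},{"fingers":0.06,"dp":[-0.025,0.076,-0.007],"angular":[5.7,29.5,21]},{"fingers":0.06,"dp":[-0.025,0.076,-0.007],"angular":[5.7,29.5,21]},{"fingers":0.06,"dp":[-0.025,0.076,-0.007],"angular":[5.7,29.5,21]},{"fingers":0.06,"dp":[-0.025,0.076,-0.007],"angular":[5.7,29.5,21]}]}}

```text
time_s: 7.47
position: [0.5296, 0.1715, 0.2679]
eef_rot: [[-0.99, 0.122, 0.065], [0.122, 0.992, 0.004], [-0.064, 0.012, -0.998]]
wrist_force: [0.4, 0.4, -0.2]
grip_width: 0.0596
```

{"api": "step_arm", "payload": {"motion": [{"fingers":0.06,"dp":[0,0.03,0],"angular":[0,0,7]},{"fingers":0.06,"dp":[0,0.06,0],"angular":[0,0,14]},{"fingers":0.06,"dp":[-0.01,0.09,0],"angular":[0,0,21]},{"fingers":0.06,"dp":[-0.01,0.12,0],"angular":[0,0,28]},{"fingers":0.06,"dp":[-0.01,0.14,0],"angular":[0,0,35]}]}}

```text
time_s: 7.88
position: [0.5568, 0.3097, 0.2685]
eef_rot: [[-0.738, 0.671, 0.068], [0.673, 0.739, 0.004], [-0.048, 0.049, -0.998]]
wrist_force: [-0.2, -0.9, -0.4]
grip_width: 0.0599
```

{"api": "step_arm", "payload": {"motion": [{"fingers":0.06,"dp":[0,0,0],"angular":[0,0,7]},{"fingers":0.06,"dp":[0,0,0],"angular":[0,0,14]},{"fingers":0.06,"dp":[0,0,0],"angular":[0,0,21]},{"fingers":0.06,"dp":[0,0,0],"angular":[0,0,28]},{"fingers":0.06,"dp":[0,0,0],"angular":[0,0,35]}]}}

```text
time_s: 8.3
position: [0.5561, 0.3073, 0.2683]
eef_rot: [[-0.219, 0.973, 0.067], [0.976, 0.219, 0.003], [-0.012, 0.066, -0.998]]
wrist_force: [0.7, -1.3, 0.8]
grip_width: 0.06
```

```bash
python3 - <<'E'
from h import *
print(np.round(bot.state()['joints'],2))
plan([.545,.282,.19],down(-40.4))
E
```

```text
[ 0.5   0.37  1.62 -0.03  1.09  0.29]
 dp [-0.0213, -0.0216, 0.0773] ang [3.85, -1.14, 53.06] rows 7.4
```

```bash
python3 - <<'E'
from h import *
plan([.572,.315,.20],down(-40.4))
E
```

```text
dp [0.0048, 0.0126, 0.0693] ang [3.85, -1.14, 53.06] rows 7.4
```

{"api": "step_arm", "payload": {"motion": [{"fingers":0.06,"dp":[0.005,0.013,0.01],"angular":[3.8,-1.1,53]},{"fingers":0.06,"dp":[0.005,0.013,0.02],"angular":[3.8,-1.1,53]},{"fingers":0.06,"dp":[0.005,0.013,0.03],"angular":[3.8,-1.1,53]},{"fingers":0.06,"dp":[0.005,0.013,0.04],"angular":[3.8,-1.1,53]},{"fingers":0.06,"dp":[0.005,0.013,0.05],"angular":[3.8,-1.1,53]}]}}

```text
time_s: 8.72
position: [0.5711, 0.3152, 0.2188]
eef_rot: [[0.392, 0.92, 0.022], [0.92, -0.392, -0.006], [0.003, 0.023, -1.0]]
wrist_force: [0.2, 1.2, 0.3]
grip_width: 0.0603
```

```bash
python3 - <<'E'
from h import *
plan([.572,.315,.20],down(-40.4))
E
```

```text
dp [0.0001, 0.0005, 0.0188] ang [1.26, -0.39, 17.33] rows 2.4
```

{"api": "step_arm", "payload": {"motion": [{"fingers":0.06,"dp":[0,0,0.019],"angular":[1.3,-0.4,17.3]},{"fingers":0.06,"dp":[0,0,0.019],"angular":[1.3,-0.4,17.3]},{"fingers":0.06,"dp":[0,0,0.019],"angular":[1.3,-0.4,17.3]},{"fingers":0.06,"dp":[0,0,0.019],"angular":[1.3,-0.4,17.3]}]}}

```text
time_s: 9.05
position: [0.5715, 0.3148, 0.2]
eef_rot: [[0.645, 0.764, -0.001], [0.764, -0.645, -0.0], [-0.001, -0.001, -1.0]]
wrist_force: [-0.5, -0.6, -0.1]
grip_width: 0.0601
```

```bash
python3 shot.py w8; cat > capfit.py <<'E'
import sys
from h import *
W=np.load(f'pics/{sys.argv[1]}_W.npy'); im=cv2.imread(f'pics/{sys.argv[1]}.png')[:,:,::-1]
b=lambda x0,x1,y0,y1,z0,z1:(W[...,0]>x0)&(W[...,0]<x1)&(W[...,1]>y0)&(W[...,1]<y1)&(W[...,2]>z0)&(W[...,2]<z1)
def rect(m,n):
    p=W[m]; (c,sz,a)=cv2.minAreaRect((p[:,:2]*1000).astype(np.float32)); print(n,len(p),np.round(c,1),np.round(sz,1),round(a,1),np.percentile(p[:,2],[5,50,95]).round(4))
rect(b(.5,.64,.25,.39,.054,.075),'bar')
rect(b(.5,.65,.25,.39,.02,.035)&(im[...,2].astype(int)>im[...,0]+40),'cap')
plan([.578,.322,.031],down(-40.4))
E
python3 capfit.py w8
```

```text
9.1 [0.5716 0.3149 0.2006] [-0.1 -0.3  0.2]
bar 1389 [578.9 323.4] [78.9 16. ] 49.8 [0.0576 0.0596 0.0609]
cap 7659 [579.  323.4] [114.2 115.2] 89.3 [0.0258 0.0277 0.029 ]
 dp [0.0095, 0.0003, 0.1696] ang [0.0, -0.0, 0.45] rows 4.1
```

View pics/w8.png

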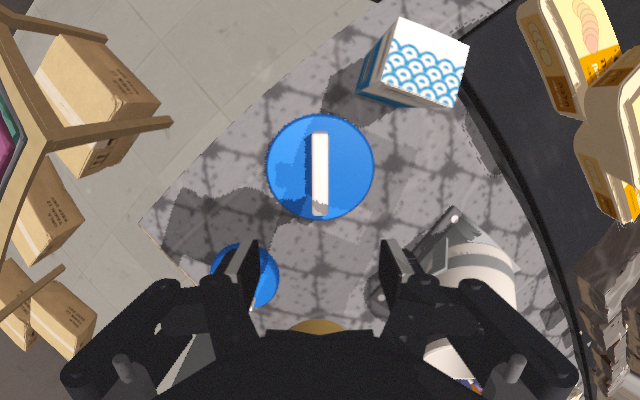

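{"api": "step_arm", "payload": {"motion": [{"fingers":0.05,"dp":[0.011,0,0.04],"angular":[0,0,0.2]},{"fingers":0.05,"dp":[0.011,0,0.08],"angular":[0,0,0.2]},{"fingers":0.05,"dp":[0.011,0,0.12],"angular":[0,0,0.2]},{"fingers":0.05,"dp":[0.011,0,0.155],"angular":[0,0,0.2]},{"fingers":0.05,"dp":[0.011,0,0.168],"angular":[0,0,0.2]}]}}

```text
time_s: 9.52
position: [0.5761, 0.3221, 0.029]
eef_rot: [[0.644, 0.765, -0.005], [0.765, -0.644, -0.003], [-0.005, -0.002, -1.0]]
wrist_force: [-1.1, -1.6, -0.7]
grip_width: 0.0502
```

{"api": "step_arm", "payload": {"motion": [{"fingers":0.05,"dp":[0,0,0],"angular":[0,0,0]},{"fingers":0.04,"dp":[0,0,0],"angular":[0,0,0]},{"fingers":0.03,"dp":[0,0,0],"angular":[0,0,0]}], "force": 40}}

```text
time_s: 9.77
position: [0.581, 0.3246, 0.0372]
eef_rot: [[0.645, 0.764, 0.006], [0.764, -0.645, 0.003], [0.006, 0.003, -1.0]]
wrist_force: [0.6, 0.8, 0.5]
grip_width: 0.0308
```

```bash
python3 - <<'E'
from h import *
plan([.579,.3234,.032],down(-40.2)); print(bot.state()['grip_width'],bot.state()['wrist_force'])
E
```

```text
dp [-0.0022, -0.0007, 0.0051] ang [0.14, -0.34, 0.0] rows 0.1
0.03076295567187489 [0.63579198 0.76313449 0.52567229]
```

{"api": "step_arm", "payload": {"motion": [{"fingers":0.03,"dp":[0,0,0],"angular":[0,0,0]},{"fingers":0.005,"dp":[0,0,0],"angular":[0,0,0]},{"fingers":0.005,"dp":[0,0,0],"angular":[0,0,0]},{"fingers":0.005,"dp":[0,0,0],"angular":[0,0,0]},{"fingers":0.005,"dp":[0,0,0],"angular":[0,0,0]}], "force": 100}}

```text
time_s: 10.18
position: [0.5808, 0.3245, 0.0377]
eef_rot: [[0.646, 0.764, 0.006], [0.764, -0.646, 0.003], [0.006, 0.003, -1.0]]
wrist_force: [-1.0, -0.9, 7.9]
grip_width: 0.0141
```

{"api": "step_arm", "payload": {"motion": [{"fingers":0.005,"dp":[0,0,0],"angular":[0,0,0]},{"fingers":0.005,"dp":[0,0,-0.02],"angular":[0,0,0]},{"fingers":0.005,"dp":[0,0,-0.05],"angular":[0,0,0]},{"fingers":0.005,"dp":[0,0,-0.08],"angular":[0,0,0]},{"fingers":0.005,"dp":[0,0,-0.12],"angular":[0,0,0]}]}}

```text
time_s: 10.6
position: [0.5779, 0.3229, 0.1553]
eef_rot: [[0.646, 0.763, 0.0], [0.763, -0.646, 0.0], [0.0, 0.0, -1.0]]
wrist_force: [-0.3, 0.4, -0.5]
grip_width: 0.0143
```

{"api": "step_arm", "payload": {"motion": [{"fingers":0.005,"dp":[0,0,-0.04],"angular":[0,0,0]},{"fingers":0.005,"dp":[0,0,-0.08],"angular":[0,0,0]},{"fingers":0.005,"dp":[0,0,-0.1],"angular":[0,0,0]},{"fingers":0.005,"dp":[0,0,-0.1],"angular":[0,0,0]},{"fingers":0.005,"dp":[0,0,-0.1],"angular":[0,0,0]}]}}

```text
time_s: 11.02
position: [0.5794, 0.3238, 0.2575]
eef_rot: [[0.646, 0.764, 0.007], [0.764, -0.646, 0.003], [0.007, 0.003, -1.0]]
wrist_force: [-0.6, -0.2, -2.7]
grip_width: 0.0137
```

```bash
python3 shot.py w9; cat > held.py <<'E'
import sys
from h import *
s=bot.state(); W=np.load(f'pics/{sys.argv[1]}_W.npy'); im=cv2.imread(f'pics/{sys.argv[1]}.png').astype(int)
L=(W-s['position'])@np.array(s['eef_rot'])
m=(np.hypot(L[...,0],L[...,1])<.07)&(np.abs(L[...,2])<.012)&(im[...,0]>im[...,2]+40)
P=L[m]; 
# top plane
A=np.c_[P[:,:2],np.ones(len(P))]
for _ in range(4):
    k=np.linalg.lstsq(A,P[:,2],rcond=None)[0]; r=P[:,2]-A@k; g=np.abs(r)<.002; A=A[g];P=P[g]
print('flat top: z0',k[2].round(4),'tilt deg x,y',np.degrees(k[:2]).round(2),'n',len(P))
# outline circle: far edge points
ang=np.degrees(np.arctan2(P[:,1],P[:,0])); E=[]
for a in range(-180,180,4):
    q=P[(ang>=a)&(ang<a+4)]
    if len(q)>8:
        r=np.hypot(q[:,0],q[:,1]); 
        if r.max()>.05: E.append(q[r.argmax(),:2])
E=np.array(E); s_=np.linalg.lstsq(np.c_[E,np.ones(len(E))],(E**2).sum(1),rcond=None)[0]; cc=s_[:2]/2; print('circle c',cc.round(4),'r',np.sqrt(s_[2]+cc@cc).round(4),len(E))
b=(np.abs(L[...,0])<.06)&(np.abs(L[...,1])<.012)&(L[...,2]<-.02)&(L[...,2]>-.035)&(im.min(2)>150); Q=L[b]; print('bar',len(Q),np.percentile(Q,[1,50,99],axis=0).round(4).tolist() if len(Q) else '')
print('grip',s['grip_width'])
E
python3 held.py w9
```

```text
11.07 [0.5784 0.3232 0.2554] [ 0.7  0.3 -1.7]
flat top: z0 0.0077 tilt deg x,y [0.16 0.04] n 16255
circle c [-0.0001  0.0001] r 0.0554 62
bar 2232 [[-0.0313, -0.0072, -0.0255], [0.0256, 0.0006, -0.024], [0.0383, 0.0077, -0.0216]]
grip 0.013842852659937843
```

View pics/w9.png

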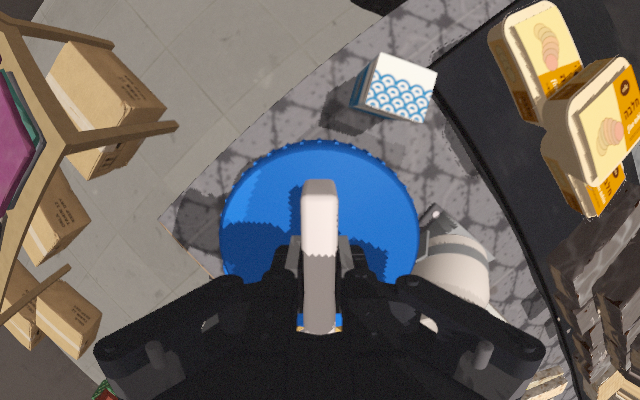

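```bash
python3 - <<'E'
from h import *
c,J=jar(11.9,30,(.582,.1063,.15)); T=tool_at(J,60)
plan(c+.13*J[:,2]-.09*T[:,0],T)
plan([.53,.16,.29],down(-25))
E
```

```text
dp [-0.2932, 0.1405, 0.0145] ang [-22.64, 19.66, -21.64] rows 7.8
 dp [-0.1557, 0.0685, -0.0351] ang [0.1, -0.17, -15.23] rows 4.2
```

{"api": "step_arm", "payload": {"motion": [{"fingers":0.005,"dp":[-0.03,0.013,-0.02],"angular":[0,0,-3]},{"fingers":0.005,"dp":[-0.06,0.027,-0.035],"angular":[0,0,-6]},{"fingers":0.005,"dp":[-0.095,0.041,-0.035],"angular":[0,0,-9]},{"fingers":0.005,"dp":[-0.125,0.055,-0.035],"angular":[0,0,-12]},{"fingers":0.005,"dp":[-0.156,0.068,-0.035],"angular":[0,0,-15]}]}}

```text
time_s: 11.48
position: [0.5281, 0.1587, 0.2877]
eef_rot: [[0.424, 0.906, -0.0], [0.906, -0.424, 0.0], [0.0, -0.001, -1.0]]
wrist_force: [0.4, -0.5, -0.6]
grip_width: 0.0138
```

```bash
python3 - <<'E'
from h import *
c,J=jar(11.9,30,(.582,.1063,.15)); T=tool_at(J,60)
plan(c+.13*J[:,2]-.09*T[:,0],T)
E
```

```text
dp [-0.1495, 0.0348, 0.0476] ang [-25.07, 16.55, -6.81] rows 4.3
```

{"api": "step_arm", "payload": {"motion": [{"fingers":0.005,"dp":[-0.04,0.01,0],"angular":[-5,3.3,-1.4]},{"fingers":0.005,"dp":[-0.08,0.02,0.005],"angular":[-10,6.6,-2.8]},{"fingers":0.005,"dp":[-0.12,0.03,0.015],"angular":[-15,10,-4.2]},{"fingers":0.005,"dp":[-0.15,0.035,0.03],"angular":[-20,13.3,-5.5]},{"fingers":0.005,"dp":[-0.15,0.035,0.048],"angular":[-25,16.5,-6.8]}]}}

```text
time_s: 11.9
position: [0.4961, 0.0109, 0.2458]
eef_rot: [[0.26, 0.849, 0.461], [0.934, -0.341, 0.101], [0.243, 0.404, -0.882]]
wrist_force: [1.2, 3.0, -1.3]
grip_width: 0.0141
```

{"api": "step_arm", "payload": {"motion": [{"fingers":0.005,"dp":[0,0,0],"angular":[0,0,0]},{"fingers":0.005,"dp":[0,0,0],"angular":[0,0,0]}]}}

```text
time_s: 12.07
position: [0.4966, 0.0138, 0.245]
eef_rot: [[0.262, 0.852, 0.452], [0.934, -0.343, 0.105], [0.244, 0.395, -0.886]]
wrist_force: [0.1, 0.2, -0.7]
grip_width: 0.0138
```

```bash
python3 shot.py w10; python3 rim.py w10;  python3 held.py w10
```

```text
12.12 [0.4988 0.0143 0.2468] [ 0.7  0.1 -0.2]
920 centre [0.5832 0.1064 0.1501] r 0.0439 psi 12.24 tilt 29.33 rms 0.00126
floor depth [-0.1143 -0.1134 -0.1129 -0.1124 -0.1117]
flat top: z0 0.0106 tilt deg x,y [0.37 0.18] n 15584
circle c [-0.0029 -0.0023] r 0.0547 63
bar 3328 [[-0.0343, -0.0091, -0.0227], [0.0126, -0.0023, -0.0213], [0.0349, 0.0047, -0.0201]]
grip 0.014143120993950169
```

View pics/w10.png

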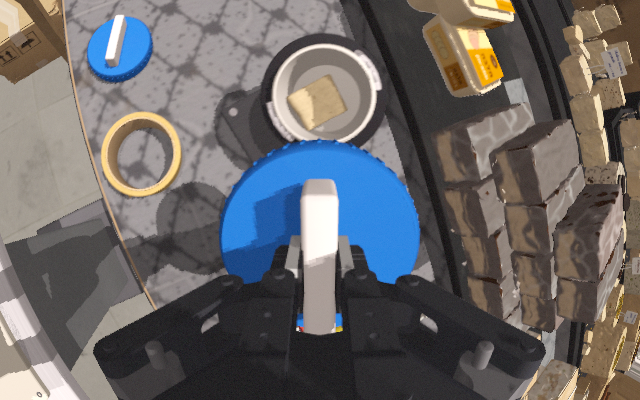

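```bash
cat > hov.py <<'E'
import sys
from h import *
c,J=jar(12,30,(.5825,.1063,.15)); phi=float(sys.argv[1]); T=tool_at(J,phi)
s=bot.state(); L=J.T@(np.array(s['position'])-c); tx=J.T@np.array(s['eef_rot'])[:,0]
print('t',round(s['time_s'],2),'TCP in jar mm',(L*1e3).round(1),'edge h',round((L[2]-.0365)*1e3,1),'phi',np.degrees(np.arctan2(tx[1],tx[0])).round(1),'F jar',(J.T@np.array(s['wrist_force'])).round(1),'T',(J.T@np.array(s['wrist_torque'])).round(2),'w',round(s['grip_width'],4),'q',np.round(s['joints'],2))
for h in map(float,sys.argv[2:]): plan(c+h*J[:,2]+.0005*T[:,0],T,h)
E
python3 hov.py 60 .065
```

```text
t 12.12 TCP in jar mm [-39.1 -72.6 134.3] edge h 97.8 phi 59.3 F jar [ 0.5 -0.  -0.5] T [ 0.    0.24 -0.02] w 0.0141 q [-0.08  0.05  2.19  0.33  0.46 -0.02]
0.065 dp [0.0837, -0.001, 0.0683] ang [-2.09, 0.69, -0.73] rows 2.6
```

{"api": "step_arm", "payload": {"motion": [{"fingers":0.005,"dp":[0.04,-0.001,0],"angular":[-1,0.3,-0.4]},{"fingers":0.005,"dp":[0.075,-0.001,0.01],"angular":[-2,0.7,-0.7]},{"fingers":0.005,"dp":[0.084,-0.001,0.04],"angular":[-2.1,0.7,-0.7]},{"fingers":0.005,"dp":[0.084,-0.001,0.06],"angular":[-2.1,0.7,-0.7]},{"fingers":0.005,"dp":[0.084,-0.001,0.068],"angular":[-2.1,0.7,-0.7]}]}}

```text
time_s: 12.53
position: [0.5527, 0.1032, 0.2064]
eef_rot: [[0.239, 0.838, 0.491], [0.938, -0.329, 0.106], [0.25, 0.435, -0.865]]
wrist_force: [-0.2, 0.2, -2.2]
grip_width: 0.0143
```

{"api": "step_arm", "payload": {"motion": [{"fingers":0.005,"dp":[0,0,0],"angular":[0,0,0]},{"fingers":0.005,"dp":[0,0,0],"angular":[0,0,0]},{"fingers":0.005,"dp":[0,0,0],"angular":[0,0,0]},{"fingers":0.005,"dp":[0,0,0],"angular":[0,0,0]},{"fingers":0.005,"dp":[0,0,0],"angular":[0,0,0]}]}}

```text
time_s: 12.95
position: [0.5511, 0.1, 0.2086]
eef_rot: [[0.242, 0.835, 0.494], [0.937, -0.333, 0.104], [0.251, 0.438, -0.863]]
wrist_force: [-0.3, 0.5, -0.1]
grip_width: 0.0139
```

```bash
python3 hov.py 60 .065 .045; python3 - <<'E'
from h import *
for n in ('scene','top'):
    im,d=save(n,n+'1')
a=cv2.imread('pics/scene1.png')[100:260,240:420]; cv2.imwrite('pics/s1c.png',cv2.resize(a,None,fx=4,fy=3.7,interpolation=3))
E
python3 hov.py 60
```

```text
t 12.95 TCP in jar mm [ 1.6  0.4 66.8] edge h 30.3 phi 60.1 F jar [-0.2  0.5  0. ] T [-0.01  0.32 -0.  ] w 0.0139 q [0.14 0.21 2.14 0.13 0.27 0.34]
0.065 dp [-0.0006, -0.0012, 0.0017] ang [0.28, -0.12, 0.06] rows 0.1
0.045 dp [-0.0006, -0.0013, 0.0217] ang [0.28, -0.12, 0.06] rows 0.5
t 13.05 TCP in jar mm [ 1.4  0.4 66.6] edge h 30.1 phi 60.1 F jar [-0.9 -0.4 -0.1] T [0.02 0.37 0.03] w 0.0135 q [0.14 0.21 2.14 0.13 0.27 0.34]
```

View pics/s1c.png

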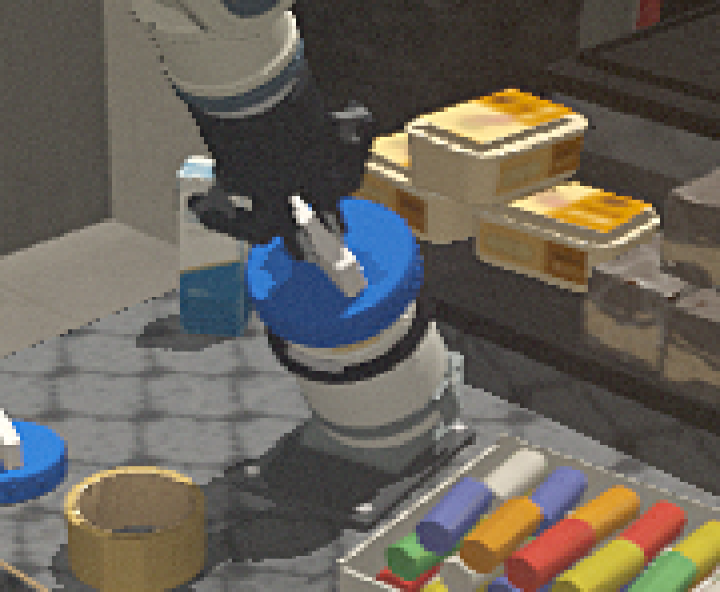

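{"api": "step_arm", "payload": {"motion": [{"fingers":0.005,"dp":[-0.001,-0.001,0.008],"angular":[0.3,-0.1,0]},{"fingers":0.005,"dp":[-0.001,-0.001,0.016],"angular":[0.3,-0.1,0]},{"fingers":0.005,"dp":[-0.001,-0.001,0.022],"angular":[0.3,-0.1,0]},{"fingers":0.005,"dp":[-0.001,-0.001,0.026],"angular":[0.3,-0.1,0]},{"fingers":0.005,"dp":[-0.001,-0.001,0.028],"angular":[0.3,-0.1,0]}]}}

```text
time_s: 13.47
position: [0.5636, 0.1027, 0.1814]
eef_rot: [[0.243, 0.839, 0.486], [0.938, -0.331, 0.104], [0.249, 0.431, -0.868]]
wrist_force: [-1.4, 0.3, 0.8]
grip_width: 0.014
```

{"api": "step_arm", "payload": {"motion": [{"fingers":0.005,"dp":[0,0,0],"angular":[0,0,0]},{"fingers":0.005,"dp":[0,0,0],"angular":[0,0,0]},{"fingers":0.005,"dp":[0,0,0],"angular":[0,0,0]}]}}

```text
time_s: 13.72
position: [0.5635, 0.1027, 0.1826]
eef_rot: [[0.242, 0.839, 0.487], [0.938, -0.331, 0.105], [0.249, 0.432, -0.867]]
wrist_force: [0.3, 0.1, -0.3]
grip_width: 0.0138
```

```bash
python3 hov.py 60 .04 .0285
```

```text
t 13.72 TCP in jar mm [-0.4  0.4 37.9] edge h 1.4 phi 60.1 F jar [ 0.1  0.  -0.5] T [-0.02  0.35  0.  ] w 0.0138 q [0.14 0.28 2.13 0.16 0.22 0.31]
0.04 dp [0.0004, 0.0006, -0.0021] ang [-0.11, 0.0, 0.09] rows 0.1
0.0285 dp [0.0004, 0.0006, 0.0094] ang [-0.11, 0.0, 0.09] rows 0.2
```

{"api": "step_arm", "payload": {"motion": [{"fingers":0.005,"dp":[0,0.0005,0.003],"angular":[0,0,0]},{"fingers":0.005,"dp":[0,0.0005,0.006],"angular":[0,0,0]},{"fingers":0.005,"dp":[0,0.0005,0.009],"angular":[0,0,0]},{"fingers":0.005,"dp":[0,0.0005,0.009],"angular":[0,0,0]},{"fingers":0.005,"dp":[0,0.0005,0.009],"angular":[0,0,0]}]}}

```text
time_s: 14.13
position: [0.5688, 0.1042, 0.1752]
eef_rot: [[0.241, 0.839, 0.488], [0.938, -0.331, 0.105], [0.25, 0.432, -0.866]]
wrist_force: [-0.1, 6.8, -1.1]
grip_width: 0.0141
```

```bash
python3 hov.py 60 .0175
```

```text
t 14.13 TCP in jar mm [ 0.6  0.8 28.7] edge h -7.8 phi 60.1 F jar [ 0.6  6.7 -1.6] T [ 1.39 -0.11 -0.  ] w 0.0141 q [0.14 0.3  2.12 0.17 0.2  0.29]
0.0175 dp [-0.0005, -0.0001, 0.0112] ang [-0.08, -0.06, 0.11] rows 0.3
```

{"api": "step_arm", "payload": {"motion": [{"fingers":0.005,"dp":[0.0013,-0.0007,0],"angular":[0,0,0]},{"fingers":0.005,"dp":[0.0013,-0.0007,0],"angular":[0,0,0]},{"fingers":0.005,"dp":[0.0013,-0.0007,0],"angular":[0,0,0]}]}}

```text
time_s: 14.38
position: [0.5683, 0.1049, 0.1752]
eef_rot: [[0.242, 0.839, 0.488], [0.938, -0.331, 0.105], [0.249, 0.432, -0.867]]
wrist_force: [-0.2, 0.7, 1.0]
grip_width: 0.0139
```

```bash
python3 hov.py 60 .0175
```

```text
t 14.38 TCP in jar mm [ 0.3  1.6 28.9] edge h -7.6 phi 60.1 F jar [0.5 0.7 0.9] T [0.09 0.22 0.  ] w 0.0139 q [0.14 0.3  2.12 0.16 0.2  0.31]
0.0175 dp [-0.001, 0.0006, 0.0114] ang [-0.08, -0.01, 0.11] rows 0.3
```

{"api": "step_arm", "payload": {"motion": [{"fingers":0.005,"dp":[0.0005,-0.0003,0.002],"angular":[0,0,0]},{"fingers":0.005,"dp":[0.0005,-0.0003,0.004],"angular":[0,0,0]},{"fingers":0.005,"dp":[0.0005,-0.0003,0.006],"angular":[0,0,0]},{"fingers":0.005,"dp":[0.0005,-0.0003,0.007],"angular":[0,0,0]},{"fingers":0.005,"dp":[0.0005,-0.0003,0.007],"angular":[0,0,0]}]}}

```text
time_s: 14.8
position: [0.5716, 0.106, 0.169]
eef_rot: [[0.242, 0.839, 0.488], [0.938, -0.332, 0.104], [0.249, 0.432, -0.867]]
wrist_force: [-4.0, -3.6, 6.1]
grip_width: 0.0142
```

```bash
python3 hov.py 60 .0175
```

```text
t 14.8 TCP in jar mm [ 0.2  2.  21.8] edge h -14.7 phi 60.1 F jar [-0.9 -2.7  7.6] T [-0.26  0.06 -0.06] w 0.0142 q [0.15 0.31 2.12 0.17 0.19 0.3 ]
0.0175 dp [-0.0013, 0.0008, 0.0043] ang [-0.08, 0.0, 0.08] rows 0.1
```

{"api": "step_arm", "payload": {"motion": [{"fingers":0.005,"dp":[-0.0003,0.0002,0.002],"angular":[0,0,0]},{"fingers":0.005,"dp":[-0.0003,0.0002,0.004],"angular":[0,0,0]},{"fingers":0.005,"dp":[-0.0003,0.0002,0.0045],"angular":[0,0,0]},{"fingers":0.005,"dp":[-0.0003,0.0002,0.0045],"angular":[0,0,0]}]}}

```text
time_s: 15.13
position: [0.5732, 0.1063, 0.1661]
eef_rot: [[0.242, 0.838, 0.488], [0.938, -0.332, 0.105], [0.25, 0.432, -0.866]]
wrist_force: [-13.7, -2.7, 20.7]
grip_width: 0.0136
```

```bash
python3 hov.py 60 .0175
```

```text
t 15.13 TCP in jar mm [ 0.2  1.9 18.5] edge h -18.0 phi 60.1 F jar [-1.7  0.2 24.9] T [ 0.11  0.5  -0.04] w 0.0136 q [0.15 0.32 2.12 0.18 0.18 0.29]
0.0175 dp [-0.0012, 0.0008, 0.001] ang [-0.07, -0.03, 0.08] rows 0.0
```

{"api": "step_arm", "payload": {"motion": [{"fingers":0.005,"dp":[0,0,-0.0008],"angular":[0,0,4]},{"fingers":0.005,"dp":[0,0,-0.0008],"angular":[0,0,8]},{"fingers":0.005,"dp":[0,0,-0.0008],"angular":[0,0,12]},{"fingers":0.005,"dp":[0,0,-0.0008],"angular":[0,0,16]},{"fingers":0.005,"dp":[0,0,-0.0008],"angular":[0,0,20]}]}}

```text
time_s: 15.55
position: [0.5737, 0.1063, 0.1665]
eef_rot: [[0.515, 0.704, 0.489], [0.766, -0.634, 0.105], [0.384, 0.321, -0.866]]
wrist_force: [-5.9, -1.3, 10.9]
grip_width: 0.0141
```

```bash
python3 hov.py 40 .0175
```

```text
t 15.55 TCP in jar mm [ 0.8  1.8 18.6] edge h -17.9 phi 40.0 F jar [ 0.2 -0.  12.5] T [-0.    0.06  0.4 ] w 0.0141 q [0.15 0.32 2.12 0.18 0.19 0.64]
0.0175 dp [-0.0013, 0.0008, 0.0011] ang [-0.03, -0.03, -0.03] rows 0.0
```

{"api": "step_arm", "payload": {"motion": [{"fingers":0.005,"dp":[0,0,0],"angular":[0,0,4]},{"fingers":0.005,"dp":[0,0,0],"angular":[0,0,8]},{"fingers":0.005,"dp":[0,0,0],"angular":[0,0,12]},{"fingers":0.005,"dp":[0,0,0],"angular":[0,0,16]},{"fingers":0.005,"dp":[0,0,0],"angular":[0,0,20]}]}}

```text
time_s: 15.97
position: [0.5737, 0.1062, 0.1666]
eef_rot: [[0.725, 0.485, 0.489], [0.503, -0.858, 0.105], [0.47, 0.17, -0.866]]
wrist_force: [-6.2, -1.7, 11.5]
grip_width: 0.0141
```

```bash
python3 hov.py 20 .0175
```

```text
t 15.97 TCP in jar mm [ 0.8  1.8 18.6] edge h -17.9 phi 20.0 F jar [ 0.2 -0.4 13.1] T [-0.2   0.07  0.38] w 0.0141 q [0.15 0.32 2.12 0.18 0.18 0.99]
0.0175 dp [-0.0009, 0.0014, 0.0011] ang [-0.03, -0.02, -0.03] rows 0.0
```

{"api": "step_arm", "payload": {"motion": [{"fingers":0.005,"dp":[0,0,0],"angular":[0,0,4]},{"fingers":0.005,"dp":[0,0,0],"angular":[0,0,8]},{"fingers":0.005,"dp":[0,0,0],"angular":[0,0,12]},{"fingers":0.005,"dp":[0,0,0],"angular":[0,0,16]},{"fingers":0.005,"dp":[0,0,0],"angular":[0,0,19]}]}}

```text
time_s: 16.38
position: [0.5743, 0.1063, 0.1669]
eef_rot: [[0.843, 0.222, 0.49], [0.196, -0.975, 0.105], [0.501, 0.008, -0.865]]
wrist_force: [-5.7, -1.6, 10.1]
grip_width: 0.0141
```

```bash
python3 hov.py 0 .0175
```

```text
t 16.38 TCP in jar mm [ 1.5  1.7 18.6] edge h -17.9 phi 1.0 F jar [-0.  -0.4 11.7] T [-0.31 -0.01  0.33] w 0.0141 q [0.15 0.32 2.12 0.18 0.18 1.33]
0.0175 dp [-0.001, 0.0017, 0.0011] ang [-0.03, -0.07, 0.97] rows 0.1
```

{"api": "step_arm", "payload": {"motion": [{"fingers":0.005,"dp":[0,0,0],"angular":[0,0,1]},{"fingers":0.005,"dp":[0,0,0],"angular":[0,0,2]},{"fingers":0.005,"dp":[0,0,0],"angular":[0,0,2]}]}}

```text
time_s: 16.63
position: [0.5742, 0.106, 0.1668]
eef_rot: [[0.85, 0.196, 0.49], [0.166, -0.981, 0.104], [0.501, -0.007, -0.866]]
wrist_force: [-4.8, -2.8, 11.4]
grip_width: 0.014
```

```bash
python3 hov.py 0 .0175
```

```text
t 16.63 TCP in jar mm [ 1.3  1.5 18.6] edge h -17.9 phi -0.8 F jar [ 1.2 -1.7 12.5] T [-0.61  0.04  0.62] w 0.014 q [0.15 0.32 2.12 0.18 0.18 1.36]
0.0175 dp [-0.0007, 0.0015, 0.0011] ang [-0.01, -0.06, -0.83] rows 0.1
```

Torque begins to rise (0.33 → 0.62 N m). I'll turn a little further to confirm the stop.

{"api": "step_arm", "payload": {"motion": [{"fingers":0.005,"dp":[0,0,0],"angular":[0,0,1]},{"fingers":0.005,"dp":[0,0,0],"angular":[0,0,2]},{"fingers":0.005,"dp":[0,0,0],"angular":[0,0,2]}]}}

```text
time_s: 16.88
position: [0.5741, 0.1053, 0.1667]
eef_rot: [[0.856, 0.167, 0.49], [0.133, -0.986, 0.103], [0.5, -0.023, -0.866]]
wrist_force: [-5.5, -9.8, 10.6]
grip_width: 0.014
```

```bash
python3 hov.py 0 .0175
```

```text
t 16.88 TCP in jar mm [ 1.   0.7 18.6] edge h -17.9 phi -2.8 F jar [-1.1 -8.4 12.9] T [-1.67  0.18  1.13] w 0.014 q [0.14 0.32 2.12 0.17 0.18 1.39]
0.0175 dp [-0.0005, 0.0008, 0.0011] ang [0.04, -0.05, -2.75] rows 0.4
```

{"api": "step_arm", "payload": {"motion": [{"fingers":0.005,"dp":[0,0,-0.001],"angular":[0,0,-0.5]},{"fingers":0.005,"dp":[0,0,-0.002],"angular":[0,0,-1]},{"fingers":0.005,"dp":[0,0,-0.003],"angular":[0,0,-1]},{"fingers":0.005,"dp":[0,0,-0.004],"angular":[0,0,-1]},{"fingers":0.005,"dp":[0,0,-0.005],"angular":[0,0,-1]}]}}

```text
time_s: 17.3
position: [0.5719, 0.1048, 0.1703]
eef_rot: [[0.853, 0.18, 0.489], [0.148, -0.984, 0.103], [0.5, -0.016, -0.866]]
wrist_force: [3.2, -7.3, -2.7]
grip_width: 0.014
```

```bash
python3 hov.py 0 .0175
```

```text
t 17.3 TCP in jar mm [ 0.9  0.7 22.9] edge h -13.6 phi -1.9 F jar [ 0.1 -7.8 -3.1] T [-1.71 -0.15  0.48] w 0.014 q [0.14 0.31 2.12 0.17 0.19 1.38]
0.0175 dp [-0.0004, 0.0007, 0.0054] ang [0.03, -0.01, -1.86] rows 0.3
```

The axial force has gone to −3 N while raising, so the lugs hold the cap. I'll let go now.

{"api": "step_arm", "payload": {"motion": [{"fingers":0.02,"dp":[0,0,0.0005],"angular":[0,0,0]},{"fingers":0.03,"dp":[0,0,0],"angular":[0,0,0]},{"fingers":0.045,"dp":[0,0,0],"angular":[0,0,0]},{"fingers":0.05,"dp":[0,0,0],"angular":[0,0,0]},{"fingers":0.05,"dp":[0,0,0],"angular":[0,0,0]}]}}

```text
time_s: 17.72
position: [0.5707, 0.1059, 0.1699]
eef_rot: [[0.855, 0.18, 0.487], [0.148, -0.983, 0.105], [0.498, -0.017, -0.867]]
wrist_force: [-0.2, -0.1, -0.7]
grip_width: 0.0505
```

{"api": "step_arm", "payload": {"motion": [{"fingers":0.05,"dp":[0,0,-0.02],"angular":[0,0,0]},{"fingers":0.05,"dp":[0,0,-0.05],"angular":[0,0,0]},{"fingers":0.05,"dp":[0,0,-0.08],"angular":[0,0,0]},{"fingers":0.05,"dp":[0,0,-0.11],"angular":[0,0,0]},{"fingers":0.05,"dp":[0,0,-0.13],"angular":[0,0,0]}]}}

```text
time_s: 18.13
position: [0.5067, 0.0921, 0.2848]
eef_rot: [[0.854, 0.18, 0.489], [0.148, -0.983, 0.105], [0.5, -0.017, -0.866]]
wrist_force: [0.9, 0.2, 0.2]
grip_width: 0.0498
```

{"api": "step_arm", "payload": {"motion": [{"fingers":0.05,"dp":[0,0,0],"angular":[0,0,0]},{"fingers":0.05,"dp":[0,0,0],"angular":[0,0,0]},{"fingers":0.05,"dp":[0,0,0],"angular":[0,0,0]}]}}

```text
time_s: 18.38
position: [0.5074, 0.0922, 0.2822]
eef_rot: [[0.855, 0.18, 0.487], [0.148, -0.983, 0.105], [0.498, -0.017, -0.867]]
wrist_force: [0.1, 0.2, 0.5]
grip_width: 0.0498
```

```bash
python3 shot.py w11; python3 - <<'E'
from h import *
W=np.load('pics/w11_W.npy'); im=cv2.imread('pics/w11.png').astype(int)
c,J=jar(12,30,(.5825,.1063,.15)); L=(W-c)@J
m=(np.hypot(L[...,0],L[...,1])<.052)&(np.abs(L[...,2])<.03)&(im[...,0]>im[...,2]+40)
P=L[m]; A=np.c_[P[:,:2],np.ones(len(P))]
for _ in range(5):
    k=np.linalg.lstsq(A,P[:,2],rcond=None)[0]; g=np.abs(P[:,2]-A@k)<.002; A=A[g];P=P[g]
print('flat top above rim mm',k[2]*1e3,'=> edge',k[2]*1e3-28,'tilt',np.degrees(k[:2]),len(P))
b=(np.hypot(L[...,0],L[...,1])<.05)&(L[...,2]>k[2]+.024)&(L[...,2]<k[2]+.036); Q=L[b]
print(len(Q),cv2.minAreaRect((Q[:,:2]*1000).astype(np.float32)))
for n in ('scene','top'): save(n,n+'2')
a=cv2.imread('pics/scene2.png')[100:260,220:420]; cv2.imwrite('pics/s2c.png',cv2.resize(a,None,fx=4,fy=3.7,interpolation=3))
E
```

```text
18.43 [0.5073 0.0922 0.2817] [-0.9  0.3 -0.7]
flat top above rim mm 14.525179116629184 => edge -13.474820883370816 tilt [ 0.08098648 -0.04177813] 7473
1657 ((-0.9471473693847656, 2.003291130065918), (15.124014854431152, 79.0448226928711), 88.40960693359375)
```

View pics/w11.png

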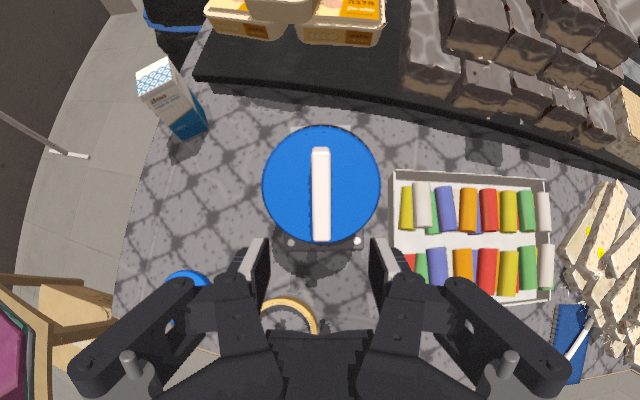

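View pics/s2c.png

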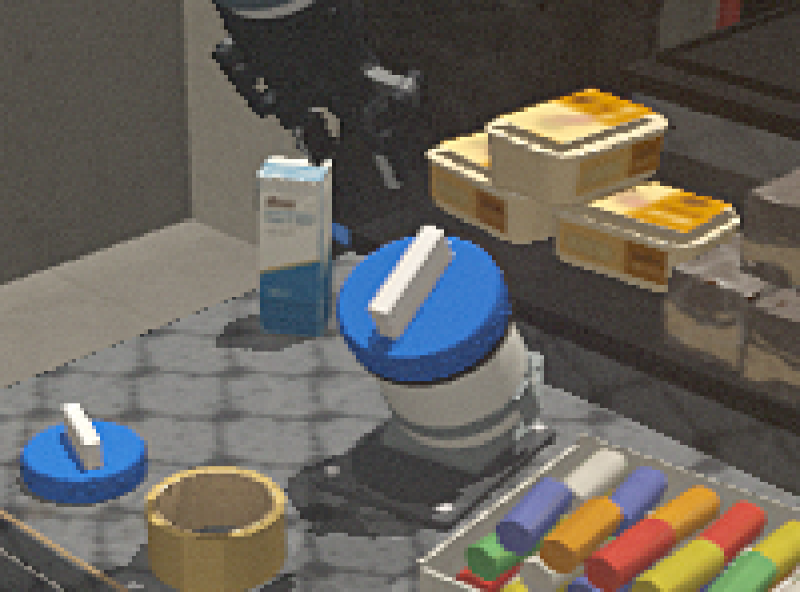

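```bash
python3 - <<'E'
from h import *
for n in ('scene','top'):
    W0=pts(n,np.load(f'pics/{n}0_d.npy'));W2=pts(n,np.load(f'pics/{n}2_d.npy'))
    for lab,b in (('box',(.65,.74,.3,.39,.12,.165)),('tape',(.35,.47,.06,.19,.038,.06))):
        for W in (W0,W2):
            p=W[(W[...,0]>b[0])&(W[...,0]<b[1])&(W[...,1]>b[2])&(W[...,1]<b[3])&(W[...,2]>b[4])&(W[...,2]<b[5])]; print(n,lab,len(p),p.mean(0).round(4))
s=bot.state();print(s['time_s'],np.round(s['wrist_force'],1)); print(bot.close_job())
E
```

```text
scene box 251 [0.6825 0.3388 0.1397]
scene box 243 [0.6809 0.3385 0.1392]
scene tape 332 [0.4069 0.1216 0.044 ]
scene tape 324 [0.4068 0.1216 0.0441]
top box 330 [0.6871 0.3472 0.1462]
top box 331 [0.6872 0.3474 0.1464]
top tape 215 [0.4094 0.1278 0.0464]
top tape 42 [0.4245 0.1575 0.0471]
18.5333 [ 0.1 -1.1 -0.1]
the job is handed in; nothing more can be done
None
```

The halva offcut is in the jar and the blue cap is locked on. I handed the job in at 18.5 s with the gripper clear.

- **Halva:** I lowered it into the mouth and let go. The wrist picture then showed it lying at the bottom of the jar.
- **Cap:** I used the larger of the two blue caps. I set it on with the bar 60° ccw of jar x, pressed it down (25 N at the bottom, about 12 N while turning) and turned it clockwise. At the stop the torque rose to about 1.1 N m. When I raised the tool, the lugs held the cap against a pull of about 3 N.
- **After letting go:** the skirt edge measured 13.5 mm below the rim, against 14 mm expected when caught and 10 mm if it were loose. The cap sits level, with the bar within about 2° of jar x.
- **Tape and gift box:** the gift box shows no real shift from the start: 0.2 mm in the top view and 1.6 mm in the scene view, which is within the noise. The tape is unmoved in the scene view. The arm hid most of it in the last top view, so that comparison (42 points against 215) was of no use.
- **Disagreement:** the scene and top cameras differed from the wrist camera by up to about 9 mm. I went by the wrist camera, then shifted sideways about 2 mm when a 7 N side force appeared while setting the cap on.

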